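# Load and start the jewellery spin dryer

## Task

Lift every bangle up and off the arms of the drip tree and put it into the drum of the spin dryer. When they are all in, seat the lid flat in the drum's mouth, turn the three clamp bolts clockwise as far as they go so that their tongues hold the lid, and only then set the timer knob's pointer to the long 20-minute mark. Leave the setter's pucks and the graver where they are.

Things in the scene. Friction and masses are not known exactly. Their poses are not given: they have to be found in the camera images.
- bangle1: one of 2 to 4 like bangles (None when absent): brass-coloured ring of round 9 mm tube, 75 mm over all, 57 mm inside, about 60 g, with one stone bezel (18 mm wide, out to 45 mm from the centre). Origin: ring centre; x: the ring's axis; z: away from the bezel, up as it hangs. Starts hanging on tree arm 1, 57 to 66 mm from the post, centre 28.5 mm below the arm's top, 110 mm over the bench
- bangle2: one of 2 to 4 like bangles (None when absent): brass-coloured ring of round 9 mm tube, 75 mm over all, 57 mm inside, about 60 g, with one stone bezel (18 mm wide, out to 45 mm from the centre). Origin: ring centre; x: the ring's axis; z: away from the bezel, up as it hangs. Starts hanging on tree arm 2, 57 to 66 mm from the post, centre 28.5 mm below the arm's top, 110 mm over the bench
- bangle3: one of 2 to 4 like bangles (None when absent): brass-coloured ring of round 9 mm tube, 75 mm over all, 57 mm inside, about 60 g, with one stone bezel (18 mm wide, out to 45 mm from the centre). Origin: ring centre; x: the ring's axis; z: away from the bezel, up as it hangs. Starts hanging on tree arm 3, 57 to 66 mm from the post, centre 28.5 mm below the arm's top, 110 mm over the bench
- bangle4: one of 2 to 4 like bangles (None when absent): brass-coloured ring of round 9 mm tube, 75 mm over all, 57 mm inside, about 60 g, with one stone bezel (18 mm wide, out to 45 mm from the centre). Origin: ring centre; x: the ring's axis; z: away from the bezel, up as it hangs. Starts hanging on tree arm 4, 57 to 66 mm from the post, centre 28.5 mm below the arm's top, 110 mm over the bench
- tree: steel drip tree, fixed: foot 130 mm across, post 12 mm thick, 167 mm high; four level arms of 8 mm rod, top 139 mm over the bench, along its own +x, +y, -x, -y (arms 1 to 4), straight to 80 mm out, a stop collar (20 mm across) 39 to 44 mm out, the ends bent up (to 92 mm out, 153 mm high): raise a bangle 20 to 35 mm, then draw it off outwards. Origin: centre of the foot, on the bench
- dryer: bench-top spin dryer, fixed: white housing 330 x 270 mm, flat deck 150 mm over the bench; a round perforated drum (167 mm across, 97 mm deep, does not turn) is sunk in it, centred 30 mm to +x of its middle. Origin: middle of the housing, on the bench; x from the timer's side to the drum's side, z up
- drum_mouth (a point): centre of the drum's mouth, level with the deck (axes as the dryer's)
- drum_floor (a point): centre of the drum's floor, 97 mm below the deck (axes as the dryer's)
- lid: round steel lid, about 0.32 kg, flat on the bench knob up: plug 160 mm across, 7 mm deep (chamfered), under a flange 184 mm across, 8 mm thick; black knob 30 mm across, 21 to 45 mm over the origin. Origin: centre of the plug's underside; z up. Seated, the flange lies on the deck, the origin 7 mm below the drum's mouth
- lid_knob (a point): middle of the lid's knob, 36 mm over the lid's origin
- clamp_left (a joint): clamp bolt on the deck 60 deg left of the dryer's +x, 112 mm from the drum's centre: steel tongue (12 mm wide, reaching 34 mm from the axis, 10 mm over the deck) under a black T-bar (44 x 11 mm, 18 to 42 mm over the deck) that lies along it. Vertical axis, stiff (0.1 N m), stays where left. rad, grows clockwise from above: 0 to 0.2 clear of the lid; end stop 1.4: tongue points at the drum
- clamp_right (a joint): clamp bolt on the deck 60 deg right of the dryer's +x, 112 mm from the drum's centre: steel tongue (12 mm wide, reaching 34 mm from the axis, 10 mm over the deck) under a black T-bar (44 x 11 mm, 18 to 42 mm over the deck) that lies along it. Vertical axis, stiff (0.1 N m), stays where left. rad, grows clockwise from above: 0 to 0.2 clear of the lid; end stop 1.4: tongue points at the drum
- clamp_front (a joint): clamp bolt on the deck on the dryer's -x side, 112 mm from the drum's centre: steel tongue (12 mm wide, reaching 34 mm from the axis, 10 mm over the deck) under a black T-bar (44 x 11 mm, 18 to 42 mm over the deck) that lies along it. Vertical axis, stiff (0.1 N m), stays where left. rad, grows clockwise from above: 0 to 0.2 clear of the lid; end stop 1.4: tongue points at the drum
- clamp_left_grip (a point): on the axis of clamp_left, at grip height (34 mm over the deck, 8 mm below the T-bar's top); turns with it: x axis along the T-bar towards the tongue's end, z up
- clamp_right_grip (a point): on the axis of clamp_right, at grip height (34 mm over the deck, 8 mm below the T-bar's top); turns with it: x axis along the T-bar towards the tongue's end, z up
- clamp_front_grip (a point): on the axis of clamp_front, at grip height (34 mm over the deck, 8 mm below the T-bar's top); turns with it: x axis along the T-bar towards the tongue's end, z up
- timer (a joint): timer knob, near right corner of the deck: black disc 42 mm across, bar grip on it (38 x 12 mm, 10 to 34 mm over the deck), white pointer line on half the bar. Vertical axis, light (0.05 N m), no spring. rad, grows clockwise from above: 0 pointer to the dryer's -x; marks every 30 deg (5 minutes), the long thick 20-minute mark at 120 deg = 2.094; end stop 2.75
- timer_grip (a point): point on the timer's axis, 26 mm over the deck, at the grip height; turns with it: x axis along the bar towards the pointer, z up
- timer_mark (a point): middle of the long 20-minute mark, on the deck, 35 mm from the timer's axis
- puck_a: stone setter's puck, 66 mm across, 49 mm high, black foot and steel top with red shellac; leave it alone. Origin: centre of its underside
- puck_b: another such puck, nearer the robot; leave it alone
- graver: graver with a mushroom-shaped wooden handle (33 mm across) and a steel blade, 120 mm long; leave it alone. Origin: on the bench under its middle
There are look-alikes about, which are no part of the job. Of the things shaped like the lid, the steel one is meant.

How it is judged:
By the outcome, as a careful person would: the job done as asked, in the order asked, and still so for the second after the job is handed in, with the robot touching nothing.
Of bangle1, bangle2, bangle3, bangle4 only 2 to 4 are there at a start; the rules pass over those that are not, and their reading is None.
At some moment in a run one of bangle1, bangle2, bangle3, bangle4, lid may be knocked a few centimetres aside while the robot is not near it.
Once in a run the grip may slacken for a moment while it holds something.
It also fails if it takes over 210 s, if anything falls off the work surface, if the arm or the gripper's body presses on something with over 40 N, if the wrist force passes 120 N, or if a joint passes its speed limit or range.

## Robot

A 6-joint arm with a two-finger parallel gripper is mounted at the origin on the work surface. World frame = base frame: x ahead of the robot, y to its left, z up, the work surface at z = 0. Lengths are in m, angles in rad, forces in N, time in s.
With the tool pointing down it reaches from about 0.375 to 0.9 m from the base axis. Payload 3.1 kg.
Tool frame: the origin (TCP) lies between the finger pads; the fingertips stand 8 mm ahead of it and the grasp point (between the pads) lies 11 mm behind it; z points along the fingers, y is the line along which they close (so a half turn about z gives the same grasp; the last joint's range is limited). The gripper opens to 87 mm and grips with 3 to 60 N. Pads are 19 mm wide; open, the fingers measure 117 mm over their backs; the gripper's body (75 mm by 190 mm) begins 51 mm behind the grasp point.
Start: joints at [-1.304, 0.527, 1.433, -0, 1.181, -0.178], TCP at [0.269, -0.564, 0.231] pointing down, gripper open.
Joint ranges: [-3.08, 3.08], [-0.75, 2.2], [0.22, 2.44], [-1.43, 4.57], [0, 2.65], [-2.85, 2.85]. Speed limits (rad/s): [2.79, 2.79, 3.14, 3.14, 3.14, 3.14].

## Interface

Orientations are given as a unit quaternion [x, y, z, w].
In Python, from rig import robot gives the robot as it stands.
- The arm moves only by the tool move_arm, never from a script. Its argument "motion" is text: rows parted by semicolons, each of 5 numbers parted by spaces: the opening, from -1 (shut) to 1 (fully open), then the shift along the tool's x, y, z normalised to -1 to 1, where 1 is 0.2 m, then the turn about the tool's z normalised to -1 to 1, where 1 is pi rad. A call has 1 to 12 rows; each row is the pose to reach, as a shift and turn from the pose commanded when the call began, along the tool's axes at that moment, turning the shorter way round; what a row does not reach only later rows make up. A row lasts 1/12 s, in which the tool goes at most 41.7 mm and 7.16 degrees, less where a joint would pass 70% of its speed; a pose out of reach is approached as far as the arm can. A call with a number of a shift or a turn outside -1 to 1 is refused whole. A call with a gripper value outside its range is refused whole. The fingers move at their own pace and stop on an object; "newtons" is the grip in N (left out, the last holds). Time passes only in rows, so rows that repeat a pose let the fingers close. It gives the time, the measured TCP pose, the force, the opening and the grip force at its end, in the units of the state.
- robot.get_obs(): the state, without advancing time (a new reading comes with each control period).
- robot.camera(name): name is "side" or "top" or "wrist"; returns (picture, depth): 480x640x3 uint8, red, green, blue; 480x640 float32, m along the optical axis (not along the pixel's ray), 0 where there is no reading.
- robot.camera_model(name): a dict with "mtx" (3x3 intrinsics, pixels), "position" and "attitude" of the camera in the world. Camera axes: x right, y down, z forward; pixel columns grow to the right and rows downward; lengths in m; the calibration is good to about 2 mm. The wrist camera is an equidistant fisheye: a pixel r from the principal point sees the ray r / f radians off the axis. A picture is of the moment at which its call begins: read the wrist's pose just before it. camera_model takes no time and is no camera call; for the wrist camera it gives the pose at the moment of the call.
- robot.hand_in(): hands the job in; it is judged then, once.
The state is a dict: "time": time; "q": joint angles; "joint_velocities": joint speeds; "joint_torque": joint torques, N m; "position": TCP position; "tool_rot": TCP orientation; "ft_force": force on the tool from outside, world axes, zero at the start; "moment": the same for the moment, N m; "grip_width": finger opening in m; "grip_force": force on a finger pad.
Only numpy, scipy, OpenCV 4.12 (cv2) and the standard library are available. Lean on these libraries where they do the work, as an engineer would, in place of code of your own. Each camera call takes 0.05 s, during which the arm holds its last target. There are 200 camera calls.

## Working session

There is one attempt and no reset: what is moved stays moved. The work goes in short steps, Python scripts to look and compute and a tool call to move; the robot and the scene stay as the last step left them, time stands still between calls to the robot, and variables do not carry over. Pictures are saved under pics/ and viewed, at most 14 in all, crops included, and the job is handed in when it is done.

Besides the shell and the picture viewer there is one more tool, called as name(argument=value, ...), one argument or row to a line, values as JSON. move_arm: Moves the arm, as the interface text tells. Its arguments: {"type":"object","properties":{"motion":{"type":"string"},"newtons":{"type":"number"}},"required":["motion"]}

```bash
mkdir -p pics; ls
cat > h.py <<'E'
import numpy as np, cv2
from rig import robot
from scipy.spatial.transform import Rotation as R
def cam(n):
    m=robot.camera_model(n); p,d=robot.camera(n); return m,p,d
def att(m):
    a=np.array(m["attitude"],float)
    return a if a.shape==(3,3) else R.from_quat(a).as_matrix()
def pts(m,d):
    K=np.array(m["mtx"]); v,u=np.indices(d.shape)
    c=np.stack([(u-K[0,2])/K[0,0]*d,(v-K[1,2])/K[1,1]*d,d],-1)
    return c@att(m).T+np.array(m["position"])
def ray(m,u,v,z):
    K=np.array(m["mtx"]); r=att(m)@np.array([(u-K[0,2])/K[0,0],(v-K[1,2])/K[1,1],1]); p=np.array(m["position"])
    return p+r*(z-p[2])/r[2]
def proj(m,P):
    K=np.array(m["mtx"]); c=(np.array(P)-np.array(m["position"]))@att(m); return K[0,0]*c[0]/c[2]+K[0,2],K[1,1]*c[1]/c[2]+K[1,2]
def save(n,p): cv2.imwrite("pics/"+n+".png",cv2.cvtColor(p,cv2.COLOR_RGB2BGR))
E
python3 - <<'E'
from h import *
for n in("top","side"):
    m,p,d=cam(n); save(n+"0",p); np.savez(n+"0.npz",p=p,d=d,**{k:np.array(v) for k,v in m.items()}); print(n,m)
o=robot.get_obs(); print(o)
E
```

```text
pics
top {'mtx': array([[530.96712796,   0.        , 321.90514586],
       [  0.        , 530.96712796, 235.84667818],
       [  0.        ,   0.        ,   1.        ]]), 'position': array([0.1918521 , 0.09287388, 1.50012112]), 'attitude': array([-0.68434712,  0.72049099, -0.08157255,  0.07686132])}
side {'mtx': array([[515.87226055,   0.        , 323.15521438],
       [  0.        , 515.87226055, 241.20410006],
       [  0.        ,   0.        ,   1.        ]]), 'position': array([0.13331013, 0.79321798, 1.03230995]), 'attitude': array([-0.23261891,  0.90903359, -0.33672596,  0.07849839])}
{'time': 0.1, 'q': array([-1.30448748e+00,  5.28365316e-01,  1.43377716e+00, -4.49569302e-05,
        1.18141776e+00, -1.78508170e-01]), 'joint_velocities': array([ 0.00013477, -0.00148156, -0.00371017,  0.00042171, -0.00181698,
       -0.00050514]), 'joint_torque': array([-2.04219955e-04, -4.40985024e+01, -1.77151430e+01,  6.35684305e-02,
        5.34025091e-02, -4.12647000e-05]), 'position': array([ 0.26876902, -0.56353591,  0.22967338]), 'tool_rot': array([ 9.75366653e-01,  2.20587679e-01, -6.39421867e-05, -9.81928412e-04]), 'ft_force': array([-0.6087333 , -0.39853566, -0.05551499]), 'moment': array([ 0.02638525, -0.0004538 , -0.02214132]), 'grip_force': 0.0, 'grip_width': 0.08664586823201322}
```

View pics/top0.png

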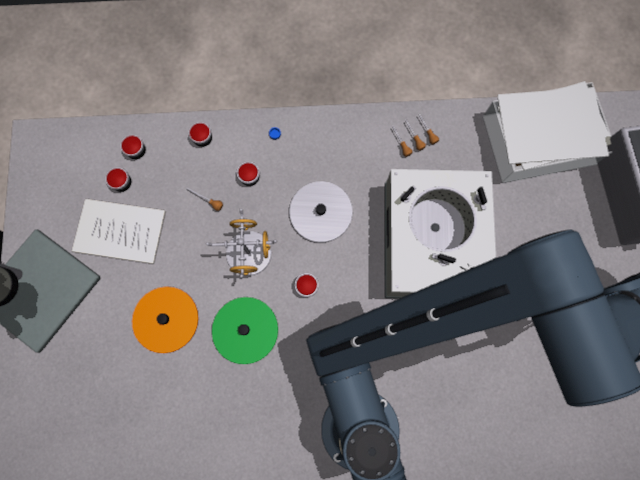

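View pics/side0.png

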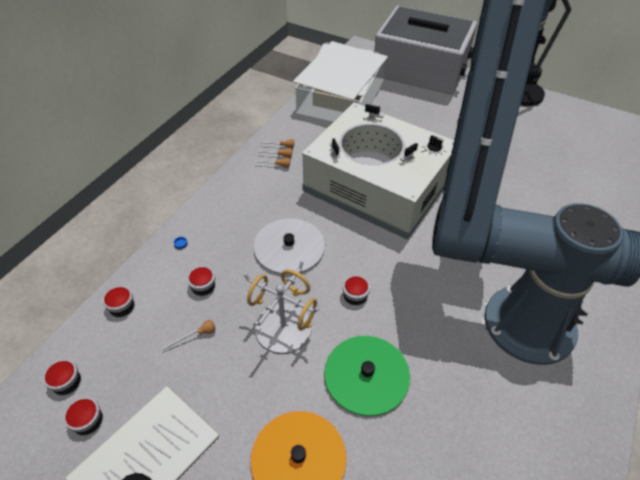

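Top view: the steel lid is at (320,211); its look-alikes are green (244,330) and orange (164,319). The tree is at about (245,247), with brass bangles at (243,222), (266,244) and (243,269); the left arm is empty. The dryer drum is at (441,219). The pucks (red) and graver (215,203) stay put. I choose the steel lid and the three hanging bangles.

Run:
```python
from h import *
out=[]
for n in("top","side"):
    z=np.load(n+"0.npz"); m={k:z[k] for k in("mtx","position","attitude")}; p,d=z["p"],z["d"]; P=pts(m,d); ok=d>0
    hsv=cv2.cvtColor(p,cv2.COLOR_RGB2HSV)
    Z=P[...,2]
    br=(hsv[...,0]>12)&(hsv[...,0]<28)&(hsv[...,1]>110)&(Z>.05)&(Z<.17)&ok&(P[...,0]>.3)
    br=br.astype(np.uint8); k,l,s,c=cv2.connectedComponentsWithStats(br)
    print(n,"brass")
    for i in range(1,k):
        if s[i,4]>15:
            q=P[l==i]; mm=q.mean(0); w,v=np.linalg.eigh(np.cov(q[:,:2].T)); print(c[i].round(),s[i,4],q.min(0).round(3),q.max(0).round(3),mm.round(3),"ext",np.sqrt(w).round(4),"dir deg",np.degrees(np.arctan2(v[1,1],v[0,1])).round(1))
    # deck
    dk=(abs(Z-.15)<.006)&ok&(hsv[...,1]<40)&(hsv[...,2]>150)&(P[...,1]<.1)
    q=P[dk][:,:2].astype(np.float32); print("deck",len(q),cv2.minAreaRect(q),np.median(Z[dk]))
    # black things on deck
    bk=((Z>.165)&(Z<.205)&ok&(hsv[...,2]<70)&(P[...,0]>.35)&(P[...,1]<.0)).astype(np.uint8)
    k,l,s,c=cv2.connectedComponentsWithStats(bk)
    for i in range(1,k):
        if s[i,4]>15:
            q=P[l==i]; rr=cv2.minAreaRect(q[:,:2].astype(np.float32));print("blk",c[i].round(),s[i,4],rr,Z[l==i].max().round(3))
    bk=((Z>.02)&(Z<.06)&ok&(hsv[...,2]<60)&(P[...,0]>.2)).astype(np.uint8)
    k,l,s,c=cv2.connectedComponentsWithStats(bk)
    for i in range(1,k):
        if s[i,4]>25:
            q=P[l==i]; print("knob?",c[i].round(),s[i,4],q.min(0).round(3),q.max(0).round(3))
    im=cv2.cvtColor(p,cv2.COLOR_RGB2BGR)
    a=(190,190,310,300) if n=="top" else (230,250,350,360); b=(375,155,505,305) if n=="top" else (295,90,460,240)
    ca=cv2.resize(im[a[1]:a[3],a[0]:a[2]],(400,400*(a[3]-a[1])//(a[2]-a[0])),interpolation=2)
    cb=cv2.resize(im[b[1]:b[3],b[0]:b[2]],(400,400*(b[3]-b[1])//(b[2]-b[0])),interpolation=2)
    H=max(len(ca),len(cb)); C=np.zeros((H,800,3),np.uint8); C[:len(ca),:400]=ca; C[:len(cb),400:]=cb; cv2.imwrite(f"pics/c_{n}.png",C)
z=np.load("top0.npz"); m={k:z[k] for k in("mtx","position","attitude")}
p,d=z["p"],z["d"];P=pts(m,d)
# lid flange
Z=P[...,2];hs=cv2.cvtColor(p,cv2.COLOR_RGB2HSV)
f=((abs(Z-.015)<.006)&(hs[...,1]<40)&(hs[...,2]>150)&(d>0)).astype(np.uint8); k,l,s,c=cv2.connectedComponentsWithStats(f)
for i in range(1,k):
    if s[i,4]>800: q=P[l==i][:,:2].astype(np.float32); print("lid",c[i],s[i,4],cv2.minEnclosingCircle(q),q.mean(0))
t=(Z>.155)&(Z<.18)&(P[...,1]>.2)&(P[...,0]>.3)&(P[...,1]<.6); print("post",P[t].mean(0),t.sum())
```

```text
top brass
[243. 223.] 120 [0.548 0.252 0.067] [0.559 0.32  0.151] [0.553 0.284 0.119] ext [0.0022 0.0203] dir deg 89.1
[265. 244.] 114 [0.458 0.221 0.071] [0.527 0.232 0.149] [0.491 0.227 0.119] ext [0.0021 0.0181] dir deg 178.9
[243. 269.] 141 [0.419 0.253 0.071] [0.436 0.321 0.152] [0.429 0.287 0.114] ext [0.0029 0.0184] dir deg 89.5
deck 7084 ((0.5023796558380127, -0.24069741368293762), (0.27025550603866577, 0.3315059542655945), 85.91384887695312) 0.14908384514067863
blk [638. 134.] 25 ((0.7310081124305725, -0.7871726155281067), (0.02235906943678856, 0.014146354049444199), 0.626660943031311) 0.175
blk [634. 148.] 21 ((0.6933302283287048, -0.7668068408966064), (0.04139282554388046, 0.00949791818857193), 4.945777416229248) 0.178
blk [407. 194.] 67 ((0.592785656452179, -0.14907680451869965), (0.008695283904671669, 0.0423295795917511), 43.89127731323242) 0.196
blk [481. 196.] 96 ((0.5774787664413452, -0.34131476283073425), (0.03853299841284752, 0.011306713335216045), 6.822356224060059) 0.197
blk [446. 258.] 84 ((0.4190889298915863, -0.23213115334510803), (0.042233604937791824, 0.00986
[... 1598 characters left out ...]
  0.02 ] [ 0.252 -0.847  0.048]
knob? [357. 212.] 402 [ 0.341 -0.126  0.02 ] [ 0.672 -0.088  0.041]
knob? [289. 240.] 89 [0.591 0.066 0.027] [0.615 0.093 0.048]
knob? [367. 369.] 152 [0.263 0.292 0.024] [0.288 0.317 0.049]
knob? [ 72. 383.] 38 [0.795 0.601 0.02 ] [0.806 0.643 0.033]
knob? [ 94. 424.] 29 [0.696 0.646 0.02 ] [0.705 0.68  0.031]
knob? [298. 454.] 173 [0.304 0.512 0.029] [0.329 0.538 0.05 ]
lid [320.47644998 210.98287271] 2569 ((0.6066075563430786, 0.07533608376979828), 0.09232044965028763) [0.6052851  0.07437164]
lid [118.24430577 230.40561622] 3205 ((0.5799853801727295, 0.6603744029998779), 0.14152854681015015) [0.57768106 0.6589211 ]
post [0.49421384 0.28965006 0.16312661] 36
```

```bash
cat >> h.py <<'E'
def pose():
    o=robot.get_obs(); M=R.from_quat(o["tool_rot"]).as_matrix()
    return np.array(o["position"]),np.degrees(np.arctan2(M[1,0],M[0,0])),o
def plan(*wps,start=None):
    """print tool-frame shift/turn (normalised) per call for world waypoints (x,y,z,theta deg)"""
    if start: p,th=np.array(start[:3]),start[3]
    else: p,th,o=pose(); print("now",p.round(4),round(th,1),"t",round(o["time"],1),"w",round(o["grip_width"],4),"F",o["ft_force"].round(1))
    for w in wps:
        q=np.array(w[:3]); t=w[3]
        dt=(t-th+180)%360-180
        for n in range(1,9):
            ok=True; P,T=p.copy(),th; L=[]
            for i in range(n):
                s=(q-p)/n; c,sn=np.cos(np.radians(T)),np.sin(np.radians(T))
                d=np.array([c*s[0]+sn*s[1], sn*s[0]-c*s[1], -s[2]])/.2
                L.append((*d.round(4),round(-dt/n/180,4),"rows>=%.1f"%max(np.linalg.norm(s)/.0417,abs(dt/n)/7.16))); T+=dt/n
                ok&=abs(d).max()<=1
            if ok and all(float(l[4][6:])<=11.5 for l in L): break
        print("->",w); [print("   ",*l) for l in L]
        p,th=q,t
E
python3 - <<'E'
from h import *
plan((.40,-.2,.32,80),(.517,.20,.30,180),(.517,.229,.20,180))
E
```

```text
now [ 0.2688 -0.5635  0.2297] 25.5 t 0.1 w 0.0866 F [-0.6 -0.4 -0.1]
-> (0.4, -0.2, 0.32, 80)
    0.6872 -0.6792 -0.2258 -0.1514 rows>=4.8
    0.922 -0.2891 -0.2258 -0.1514 rows>=4.8
-> (0.517, 0.2, 0.3, 180)
    0.6904 0.0763 0.0333 -0.1852 rows>=4.7
    0.5349 0.4431 0.0333 -0.1852 rows>=4.7
    0.2034 0.6641 0.0333 -0.1852 rows>=4.7
-> (0.517, 0.229, 0.2, 180)
    0.0 0.145 0.5 0.0 rows>=2.5
```

View pics/c_top.png

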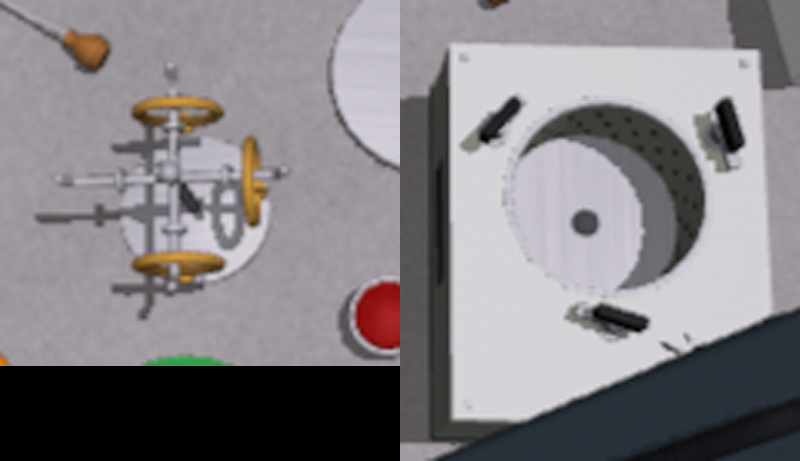

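The close crop shows the three brass bangles on arms up, right and down, and an empty drum with three clamps clear of its mouth. I'm moving to the -y bangle first.

move_arm(
  motion="-0.2 0.687 -0.679 -0.226 -0.151;-0.2 0.687 -0.679 -0.226 -0.151;-0.2 0.687 -0.679 -0.226 -0.151;-0.2 0.687 -0.679 -0.226 -0.151;-0.2 0.687 -0.679 -0.226 -0.151;-0.2 0.687 -0.679 -0.226 -0.151;-0.2 0.687 -0.679 -0.226 -0.151",
  newtons=30,
)

```text
time: 0.68
position: [0.335, -0.381, 0.2762]
tool_rot: [0.896, 0.445, -0.0, 0.0]
ft_force: [-0.3, 0.7, -0.7]
grip_width: 0.0481
grip_force: 0.0
```

move_arm(
  motion="-0.2 0.922 -0.289 -0.226 -0.151;-0.2 0.922 -0.289 -0.226 -0.151;-0.2 0.922 -0.289 -0.226 -0.151;-0.2 0.922 -0.289 -0.226 -0.151;-0.2 0.922 -0.289 -0.226 -0.151;-0.2 0.922 -0.289 -0.226 -0.151;-0.2 0.922 -0.289 -0.226 -0.151",
)

```text
time: 1.27
position: [0.4011, -0.201, 0.3211]
tool_rot: [0.766, 0.643, -0.0, 0.001]
ft_force: [-0.6, -0.0, -0.5]
grip_width: 0.035
grip_force: 0.0
```

move_arm(
  motion="-0.2 0.69 0.076 0.033 -0.185;-0.2 0.69 0.076 0.033 -0.185;-0.2 0.69 0.076 0.033 -0.185;-0.2 0.69 0.076 0.033 -0.185;-0.2 0.69 0.076 0.033 -0.185;-0.2 0.69 0.076 0.033 -0.185;-0.2 0.69 0.076 0.033 -0.185",
)

```text
time: 1.85
position: [0.4401, -0.0693, 0.3138]
tool_rot: [0.553, 0.833, -0.0, -0.0]
ft_force: [-0.6, -0.6, -0.0]
grip_width: 0.0347
grip_force: 0.0
```

move_arm(
  motion="-0.2 0.535 0.443 0.033 -0.185;-0.2 0.535 0.443 0.033 -0.185;-0.2 0.535 0.443 0.033 -0.185;-0.2 0.535 0.443 0.033 -0.185;-0.2 0.535 0.443 0.033 -0.185;-0.2 0.535 0.443 0.033 -0.185;-0.2 0.535 0.443 0.033 -0.185",
)

```text
time: 2.43
position: [0.4795, 0.0643, 0.3074]
tool_rot: [0.291, 0.957, -0.0, -0.0]
ft_force: [0.3, -0.1, 0.3]
grip_width: 0.035
grip_force: 0.0
```

move_arm(
  motion="-0.2 0.203 0.664 0.033 -0.185;-0.2 0.203 0.664 0.033 -0.185;-0.2 0.203 0.664 0.033 -0.185;-0.2 0.203 0.664 0.033 -0.185;-0.2 0.203 0.664 0.033 -0.185;-0.2 0.203 0.664 0.033 -0.185;-0.2 0.203 0.664 0.033 -0.185",
)

```text
time: 3.02
position: [0.519, 0.1974, 0.3009]
tool_rot: [0.005, 1.0, -0.0, -0.0]
ft_force: [1.0, 0.6, 0.5]
grip_width: 0.0352
grip_force: 0.0
```

```bash
cat > look.py <<'E'
from h import *
def deck():
    for n in("top","side"):
        m,p,d=cam(n); P=pts(m,d); Z=P[...,2]; hsv=cv2.cvtColor(p,cv2.COLOR_RGB2HSV)
        bk=((Z>.165)&(Z<.205)&(d>0)&(hsv[...,2]<70)&(P[...,0]>.33)&(P[...,0]<.68)&(P[...,1]<-.08)&(P[...,1]>-.4)).astype(np.uint8)
        k,l,s,c=cv2.connectedComponentsWithStats(bk)
        for i in range(1,k):
            if s[i,4]>15:
                q=P[l==i]; (cx,cy),(w,h),a=cv2.minAreaRect(q[:,:2].astype(np.float32)); a=a if w>h else a-90
                print(n,"blk",c[i].round(),s[i,4],np.round((cx,cy,w,h),4),"bar dir",round(a%180,1))
        f=(abs(Z-.15)<.006)&(d>0)&(hsv[...,1]<40)&(hsv[...,2]>150)&(P[...,1]<.0)&(P[...,1]>-.45)
        r=cv2.minAreaRect(P[f][:,:2].astype(np.float32)); print(n,"deck",np.round(r[0],4),np.round(r[1],4),r[2])
        save("dk_"+n+str(int(robot.get_obs()["time"]*10)),p)
def brass():
    for n in("top","side"):
        m,p,d=cam(n); P=pts(m,d); Z=P[...,2]; hsv=cv2.cvtColor(p,cv2.COLOR_RGB2HSV)
        br=((hsv[...,0]>12)&(hsv[...,0]<28)&(hsv[...,1]>110)&(Z>.03)&(Z<.45)&(d>0)&(P[...,0]>.3)&(P[...,0]<.75)).astype(np.uint8)
        k,l,s,c=cv2.connectedComponentsWithStats(br)
        for i in range(1,k):
            if s[i,4]>15: q=P[l==i]; print(n,c[i].round(),s[i,4],q.min(0).round(3),q.max(0).round(3))
def lid():
    m,p,d=cam("top"); P=pts(m,d); Z=P[...,2]; hs=cv2.cvtColor(p,cv2.COLOR_RGB2HSV)
    f=((abs(Z-.015)<.006)&(hs[...,1]<40)&(hs[...,2]>140)&(d>0)&(P[...,1]<.25)&(P[...,0]<.9)&(P[...,1]>-.15)).astype(np.uint8); k,l,s,c=cv2.connectedComponentsWithStats(f)
    for i in range(1,k):
        if s[i,4]>400: q=P[l==i][:,:2].astype(np.float32); print("lid",c[i].round(),s[i,4],cv2.minEnclosingCircle(q))
    for n in("top","side"):
        if n=="side": m,p,d=cam(n); P=pts(m,d); Z=P[...,2]; hs=cv2.cvtColor(p,cv2.COLOR_RGB2HSV)
        b=(Z>.036)&(Z<.052)&(hs[...,2]<70)&(d>0)&(P[...,1]<.25)&(P[...,0]>.45)&(P[...,1]>-.08)
        if b.any(): print(n,"knob",b.sum(),P[b].min(0).round(3),P[b].max(0).round(3))
E
python3 - <<'E'
from look import *
deck(); brass()
m,p,d=cam("wrist"); save("w1",p); print(m["mtx"],m["position"],m["attitude"])
plan((.517,.229,.20,180),(.517,.229,.1205,180))
E
```

```text
top blk [407. 194.] 65 [ 0.5927 -0.1496  0.009   0.0433] bar dir 132.2
top blk [482. 196.] 93 [ 0.5783 -0.3418  0.0412  0.011 ] bar dir 10.9
top blk [446. 258.] 88 [ 0.4173 -0.2313  0.0414  0.0123] bar dir 70.5
top blk [476. 273.] 67 [ 0.3766 -0.3062  0.0112  0.034 ] bar dir 170.1
top deck [ 0.5026 -0.2405] [0.2703 0.3322] 85.67572021484375
side blk [373. 109.] 83 [ 0.5777 -0.3378  0.0376  0.0121] bar dir 3.7
side blk [435. 141.] 67 [ 0.378  -0.3026  0.01    0.0319] bar dir 162.1
side blk [335. 147.] 60 [ 0.5923 -0.1445  0.0079  0.0409] bar dir 133.6
side blk [410. 150.] 77 [ 0.4174 -0.2278  0.0386  0.0086] bar dir 67.5
side deck [ 0.501  -0.2401] [0.2777 0.333 ] 85.91790771484375
top [234. 269.] 44 [0.426 0.296 0.08 ] [0.435 0.322 0.149]
top [159. 316.] 17 [0.31  0.514 0.036] [0.331 0.537 0.049]
side [280. 173.] 20 [0.518 0.202 0.393] [0.537 0.215 0.411]
side [298. 183.] 86 [0.482 0.173 0.36 ] [0.509 0.254 0.401]
side [271. 180.] 16 [0.534 0.223 0.389] [0.539 0.235 0.4  ]
side [289. 202.] 21 [0.481 0.248 0.374] [0.495 0.251 0.384]
side [296. 282.] 149 [0.458 0.226 0.069] [0.527 0.237 0.149]
side [256. 291.] 129 [0.547 0.257 0.074] [0.557 0.324 0.15 ]
side [306. 315.] 154 [0.424 0.259 0.073] [0.436 0.326 0.149]
side [208. 324.] 28 [0.626 0.366 0.03 ] [0.644 0.383 0.034]
side [303. 452.] 29 [0.302 0.509 0.03 ] [0.327 0.528 0.047]
[[371.64829954   0.         309.42266798]
 [  0.         371.64829954 240.83828058]
 [  0.           0.           1.        ]] [0.45214935 0.19897512 0.45415826] [0.70391132 0.69939767 0.08736983 0.08785372]
now [0.5188 0.1977 0.3013] 179.6 t 3.3 w 0.0351 F [ 0.7 -0.4  0.8]
-> (0.517, 0.229, 0.2, 180)
    0.0102 0.1563 0.5066 -0.0024 rows>=2.5
-> (0.517, 0.229, 0.1205, 180)
    0.0 0.0 0.3975 0.0 rows>=1.9
```

View pics/w1.png

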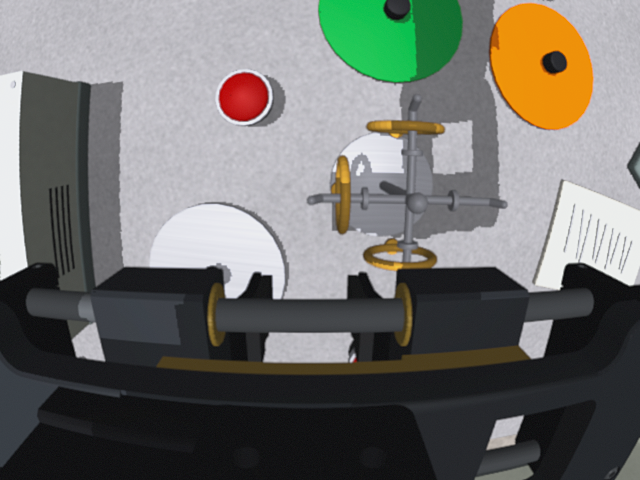

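The wrist view shows the hanging bangles at (343,195), (400,256) and (405,127), with the rest of the tree clear. I'm descending beside the -y arm.

move_arm(
  motion="-0.2 0.01 0.156 0.2 0;-0.2 0.01 0.156 0.4 0;-0.2 0.01 0.156 0.507 0;-0.2 0.01 0.156 0.507 0;-0.2 0.01 0.156 0.61 0;-0.2 0.01 0.156 0.71 0;-0.2 0.01 0.156 0.81 0;-0.2 0.01 0.156 0.9 0;-0.2 0.01 0.156 0.9 0;-0.2 0.01 0.156 0.9 0",
)

```text
time: 4.1
position: [0.5175, 0.2296, 0.122]
tool_rot: [0.003, 1.0, 0.0, 0.0]
ft_force: [-0.1, -0.9, 0.1]
grip_width: 0.0349
grip_force: 0.0
```

move_arm(
  motion="-0.9 0 0 0 0;-0.9 0 0 0 0;-0.9 0 0 0 0;-0.9 0 0 0 0;-0.9 0 0 0 0;-0.9 0 0 0 0;-0.9 0 0 0 0;-0.9 0 0 0 0",
  newtons=30,
)

```text
time: 4.77
position: [0.517, 0.23, 0.1215]
tool_rot: [0.002, 1.0, 0.0, 0.0]
ft_force: [0.1, -0.3, 1.7]
grip_width: 0.0082
grip_force: 30.0
```

move_arm(
  motion="-0.9 0 0 -0.05 0;-0.9 0 0 -0.1 0;-0.9 0 0 -0.15 0;-0.9 0 0 -0.15 0;-0.9 0 0 -0.15 0;-0.9 0 -0.1 -0.15 0;-0.9 0 -0.2 -0.15 0;-0.9 0 -0.3 -0.15 0;-0.9 0 -0.4 -0.15 0;-0.9 0 -0.4 -0.15 0",
)

```text
time: 5.6
position: [0.5161, 0.1471, 0.1508]
tool_rot: [0.003, 1.0, -0.001, -0.001]
ft_force: [-0.4, 0.4, -1.0]
grip_width: 0.0079
grip_force: 30.0
```

move_arm(
  motion="-0.9 0 0 -0.15 0;-0.9 0 0 -0.3 0;-0.9 0 0 -0.45 0;-0.9 0 0 -0.6 0;-0.9 0 0 -0.7 0;-0.9 0 0 -0.7 0",
)

```text
time: 6.1
position: [0.5191, 0.1509, 0.2958]
tool_rot: [0.002, 1.0, 0.001, 0.005]
ft_force: [1.0, -0.1, -0.7]
grip_width: 0.0081
grip_force: 30.0
```

Run:
```python
from look import *
brass()
plan((.555,-.2405,.29,180),(.555,-.2405,.145,180))
```

```text
top [236. 222.] 54 [0.485 0.246 0.083] [0.558 0.32  0.4  ]
top [246. 226.] 22 [0.48  0.236 0.072] [0.561 0.288 0.39 ]
top [243. 269.] 140 [0.418 0.253 0.07 ] [0.436 0.322 0.151]
top [159. 316.] 18 [0.31  0.513 0.039] [0.332 0.538 0.05 ]
side [294. 160.] 16 [0.52  0.155 0.385] [0.535 0.171 0.402]
side [283. 171.] 41 [0.533 0.171 0.37 ] [0.539 0.201 0.392]
side [311. 173.] 51 [0.481 0.141 0.365] [0.496 0.198 0.394]
side [313. 203.] 278 [ 0.458 -0.109  0.031] [0.612 0.238 0.377]
side [256. 291.] 138 [0.547 0.258 0.074] [0.558 0.326 0.15 ]
side [306. 315.] 167 [0.422 0.258 0.073] [0.437 0.327 0.151]
side [209. 324.] 26 [0.626 0.368 0.03 ] [0.644 0.383 0.035]
side [304. 452.] 28 [0.302 0.509 0.03 ] [0.322 0.53  0.046]
now [0.5163 0.1504 0.2913] 179.8 t 6.2 w 0.0083 F [-0.5  0.5 -1.1]
-> (0.555, -0.2405, 0.29, 180)
    -0.1007 -0.9769 0.0033 -0.0007 rows>=4.7
    -0.0987 -0.9771 0.0033 -0.0007 rows>=4.7
-> (0.555, -0.2405, 0.145, 180)
    0.0 0.0 0.725 0.0 rows>=3.5
```

move_arm(
  motion="-0.9 -0.02 -0.15 0 0;-0.9 -0.04 -0.32 0 0;-0.9 -0.06 -0.5 0 0;-0.9 -0.08 -0.68 0 0;-0.9 -0.09 -0.85 0 0;-0.9 -0.1 -0.977 0 0;-0.9 -0.1 -0.977 0 0",
)

```text
time: 6.78
position: [0.5353, -0.0499, 0.2886]
tool_rot: [0.005, 1.0, -0.001, -0.002]
ft_force: [-0.1, 0.0, -0.7]
grip_width: 0.0078
grip_force: 30.0
```

move_arm(
  motion="-0.9 -0.02 -0.15 0 0;-0.9 -0.04 -0.32 0 0;-0.9 -0.06 -0.5 0 0;-0.9 -0.08 -0.68 0 0;-0.9 -0.09 -0.85 0 0;-0.9 -0.1 -0.977 0 0;-0.9 -0.1 -0.977 0 0;-0.9 -0.1 -0.977 0 0",
)

```text
time: 7.45
position: [0.5539, -0.241, 0.2886]
tool_rot: [0.003, 1.0, 0.002, -0.002]
ft_force: [0.0, 0.7, -1.5]
grip_width: 0.0078
grip_force: 30.0
```

Run:
```python
from look import *
m,p,d=cam("side"); save("s2",p[0:300,200:600]); 
plan((.555,-.2405,.145,180))
```

```text
now [ 0.5539 -0.2397  0.2889] 179.7 t 7.5 w 0.0083 F [ 0.1  0.4 -0.7]
-> (0.555, -0.2405, 0.145, 180)
    -0.0056 -0.0037 0.7196 -0.0016 rows>=3.5
```

View pics/s2.png

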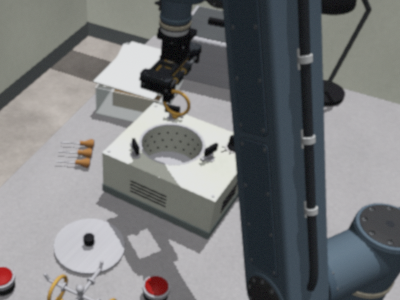

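The bangle is in the fingers over the drum, at about (178,100) in the crop. I'm lowering and releasing it.

move_arm(
  motion="-0.9 0 0 0.15 0;-0.9 0 0 0.3 0;-0.9 0 0 0.45 0;-0.9 0 0 0.6 0;-0.9 0 0 0.72 0;-0.9 0 0 0.72 0;-0.9 0 0 0.72 0;-0.3 0 0 0.72 0;-0.3 0 0 0.72 0;-0.3 0 0 0.72 0;-0.3 0 0 0.72 0;-0.3 0 0 0.72 0",
)

```text
time: 8.5
position: [0.5552, -0.2414, 0.1484]
tool_rot: [0.002, 1.0, -0.001, 0.001]
ft_force: [-0.6, -0.2, -0.1]
grip_width: 0.0286
grip_force: 0.0
```

move_arm(
  motion="-0.3 0 0 -0.2 0;-0.3 0 0 -0.4 0;-0.3 0 0 -0.6 0;-0.3 0 0 -0.8 0;-0.3 0 0 -0.8 0;-0.3 0 0 -0.8 0",
)

```text
time: 9.0
position: [0.5561, -0.242, 0.311]
tool_rot: [0.002, 1.0, -0.002, 0.003]
ft_force: [-0.7, 0.2, -0.1]
grip_width: 0.0307
grip_force: 0.0
```

Run:
```python
from look import *
plan((.553,.265,.28,90),(.553,.265,.1205,90))
m,p,d=cam("wrist"); save("w2",p)
```

```text
now [ 0.5561 -0.242   0.311 ] 179.7 t 9.0 w 0.0307 F [-0.7  0.2 -0.1]
-> (0.553, 0.265, 0.28, 90)
    0.0089 0.845 0.0516 0.1662 rows>=4.2
    0.4292 0.728 0.0516 0.1662 rows>=4.2
    0.735 0.417 0.0516 0.1662 rows>=4.2
-> (0.553, 0.265, 0.1205, 90)
    0.0 0.0 0.7975 0.0 rows>=3.8
```

View pics/w2.png

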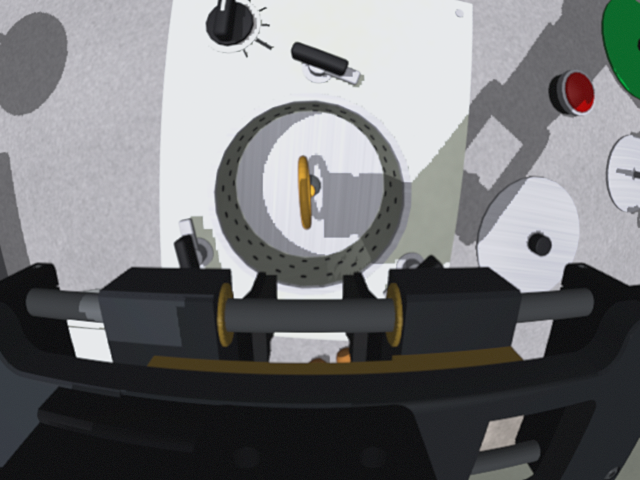

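The first bangle stands upright on its bezel near the drum's centre, at (305,192). I'll drop the next ones 36 mm to either side. Next is the +x bangle.

move_arm(
  motion="-0.2 0.009 0.845 0.052 0.166;-0.2 0.009 0.845 0.052 0.166;-0.2 0.009 0.845 0.052 0.166;-0.2 0.009 0.845 0.052 0.166;-0.2 0.009 0.845 0.052 0.166;-0.2 0.009 0.845 0.052 0.166",
)

```text
time: 9.55
position: [0.5517, -0.0685, 0.2944]
tool_rot: [0.258, 0.966, 0.001, -0.003]
ft_force: [-0.4, -0.5, 0.9]
grip_width: 0.0347
grip_force: 0.0
```

move_arm(
  motion="-0.2 0.429 0.728 0.052 0.166;-0.2 0.429 0.728 0.052 0.166;-0.2 0.429 0.728 0.052 0.166;-0.2 0.429 0.728 0.052 0.166;-0.2 0.429 0.728 0.052 0.166;-0.2 0.429 0.728 0.052 0.166",
)

```text
time: 10.05
position: [0.5516, 0.0993, 0.2846]
tool_rot: [0.499, 0.867, -0.0, -0.002]
ft_force: [-0.2, -0.3, 0.3]
grip_width: 0.0349
grip_force: 0.0
```

move_arm(
  motion="-0.2 0.735 0.417 0.052 0.166;-0.2 0.735 0.417 0.052 0.166;-0.2 0.735 0.417 0.052 0.166;-0.2 0.735 0.417 0.052 0.166;-0.2 0.735 0.417 0.052 0.166;-0.2 0.735 0.417 0.052 0.166;-0.2 0.735 0.417 0.052 0.166",
)

```text
time: 10.63
position: [0.5516, 0.2646, 0.2746]
tool_rot: [0.705, 0.709, -0.001, 0.0]
ft_force: [-0.4, -0.3, 0.0]
grip_width: 0.0347
grip_force: 0.0
```

Run:
```python
from look import *
brass()
plan((.553,.265,.1205,90))
```

```text
top [439. 221.] 137 [ 0.503 -0.252  0.055] [ 0.569 -0.236  0.135]
top [159. 316.] 18 [0.31  0.513 0.04 ] [0.332 0.536 0.049]
side [369. 150.] 79 [ 0.501 -0.327  0.063] [ 0.585 -0.235  0.136]
side [237. 206.] 76 [0.542 0.259 0.322] [0.597 0.294 0.372]
side [269. 227.] 20 [0.498 0.285 0.345] [0.502 0.302 0.361]
side [256. 290.] 136 [0.546 0.258 0.073] [0.558 0.324 0.15 ]
side [307. 314.] 143 [0.423 0.258 0.072] [0.436 0.326 0.149]
side [208. 324.] 24 [0.627 0.369 0.03 ] [0.646 0.387 0.034]
side [304. 452.] 26 [0.302 0.508 0.032] [0.324 0.53  0.047]
now [0.5518 0.2637 0.2753] 90.1 t 10.7 w 0.0349 F [-0.2 -0.1  0.3]
-> (0.553, 0.265, 0.1205, 90)
    0.0064 0.0061 0.7739 0.0005 rows>=3.7
```

move_arm(
  motion="-0.2 0.006 0.006 0.2 0;-0.2 0.006 0.006 0.38 0;-0.2 0.006 0.006 0.5 0;-0.2 0.006 0.006 0.6 0;-0.2 0.006 0.006 0.7 0;-0.2 0.006 0.006 0.774 0;-0.2 0.006 0.006 0.774 0;-0.2 0.006 0.006 0.774 0",
)

```text
time: 11.4
position: [0.5527, 0.2652, 0.1206]
tool_rot: [0.707, 0.707, -0.001, -0.0]
ft_force: [1.0, -0.5, 0.1]
grip_width: 0.0345
grip_force: 0.0
```

move_arm(
  motion="-0.9 0 0 0 0;-0.9 0 0 0 0;-0.9 0 0 0 0;-0.9 0 0 0 0;-0.9 0 0 0 0;-0.9 0 0 0 0;-0.9 0 0 0 0;-0.9 0 0 0 0",
  newtons=30,
)

```text
time: 12.07
position: [0.5512, 0.2661, 0.1214]
tool_rot: [0.706, 0.708, -0.002, -0.0]
ft_force: [-4.3, -4.1, 1.1]
grip_width: 0.008
grip_force: 30.0
```

move_arm(
  motion="-0.9 0 0 -0.05 0;-0.9 0 0 -0.1 0;-0.9 0 0 -0.15 0;-0.9 0 0 -0.15 0;-0.9 0 0 -0.15 0;-0.9 0 0.1 -0.15 0;-0.9 0 0.2 -0.15 0;-0.9 0 0.3 -0.15 0;-0.9 0 0.4 -0.15 0;-0.9 0 0.4 -0.15 0",
)

```text
time: 12.9
position: [0.6372, 0.2674, 0.1515]
tool_rot: [0.707, 0.707, 0.003, 0.002]
ft_force: [1.6, -0.7, 0.4]
grip_width: 0.0084
grip_force: 29.5
```

move_arm(
  motion="-0.9 0 0 -0.15 0;-0.9 0 0 -0.3 0;-0.9 0 0 -0.45 0;-0.9 0 0 -0.6 0;-0.9 0 0 -0.7 0;-0.9 0 0 -0.7 0",
)

```text
time: 13.4
position: [0.6344, 0.2685, 0.2972]
tool_rot: [0.706, 0.708, 0.005, 0.003]
ft_force: [0.6, 0.2, 0.2]
grip_width: 0.0078
grip_force: 29.6
```

Run:
```python
from look import *
brass()
plan((.555,-.205,.29,180),(.555,-.205,.145,180))
```

```text
top [439. 222.] 138 [ 0.501 -0.252  0.056] [ 0.568 -0.237  0.136]
side [369. 151.] 86 [ 0.502 -0.325  0.066] [ 0.592 -0.235  0.134]
side [208. 189.] 109 [0.585 0.277 0.361] [0.664 0.307 0.392]
side [222. 202.] 21 [0.592 0.291 0.364] [0.596 0.307 0.381]
side [211. 224.] 189 [0.601 0.268 0.246] [0.645 0.328 0.364]
side [307. 314.] 143 [0.422 0.26  0.071] [0.435 0.326 0.15 ]
side [208. 324.] 20 [0.627 0.369 0.03 ] [0.644 0.384 0.034]
side [304. 452.] 25 [0.302 0.508 0.031] [0.322 0.529 0.046]
now [0.6319 0.2676 0.2915] 90.1 t 13.5 w 0.0078 F [ 0.3  0.3 -0.8]
-> (0.555, -0.205, 0.29, 180)
    -0.7874 -0.1299 0.0025 -0.1664 rows>=4.2
    -0.6173 -0.5057 0.0025 -0.1664 rows>=4.2
    -0.2823 -0.7464 0.0025 -0.1664 rows>=4.2
-> (0.555, -0.205, 0.145, 180)
    0.0 0.0 0.725 0.0 rows>=3.5
```

move_arm(
  motion="-0.9 -0.13 -0.02 0 -0.03;-0.9 -0.29 -0.05 0 -0.06;-0.9 -0.45 -0.07 0 -0.09;-0.9 -0.6 -0.1 0 -0.12;-0.9 -0.72 -0.12 0 -0.15;-0.9 -0.787 -0.13 0 -0.166;-0.9 -0.787 -0.13 0 -0.166",
)

```text
time: 14.08
position: [0.6048, 0.107, 0.2885]
tool_rot: [0.501, 0.865, -0.002, -0.002]
ft_force: [-0.6, 0.9, -0.6]
grip_width: 0.0081
grip_force: 29.6
```

move_arm(
  motion="-0.9 -0.1 -0.08 0 -0.03;-0.9 -0.22 -0.18 0 -0.06;-0.9 -0.34 -0.28 0 -0.09;-0.9 -0.46 -0.38 0 -0.12;-0.9 -0.56 -0.46 0 -0.15;-0.9 -0.617 -0.506 0 -0.166;-0.9 -0.617 -0.506 0 -0.166",
)

```text
time: 14.67
position: [0.5799, -0.0494, 0.2893]
tool_rot: [0.261, 0.965, -0.0, -0.002]
ft_force: [0.2, 0.6, 0.2]
grip_width: 0.0079
grip_force: 29.6
```

move_arm(
  motion="-0.9 -0.05 -0.13 0 -0.03;-0.9 -0.1 -0.28 0 -0.06;-0.9 -0.16 -0.43 0 -0.09;-0.9 -0.21 -0.57 0 -0.12;-0.9 -0.26 -0.69 0 -0.15;-0.9 -0.282 -0.746 0 -0.166;-0.9 -0.282 -0.746 0 -0.166;-0.9 -0.282 -0.746 0 -0.166",
)

```text
time: 15.33
position: [0.5547, -0.2035, 0.2899]
tool_rot: [0.004, 1.0, 0.001, -0.001]
ft_force: [-0.3, -0.4, -0.4]
grip_width: 0.0078
grip_force: 29.6
```

Run:
```python
from look import *
brass()
plan((.555,-.205,.145,180))
```

```text
top [243. 269.] 139 [0.418 0.253 0.068] [0.436 0.32  0.152]
top [159. 316.] 17 [0.311 0.512 0.035] [0.332 0.537 0.048]
side [350.  74.] 19 [ 0.571 -0.179  0.379] [ 0.573 -0.154  0.39 ]
side [376.  77.] 18 [ 0.518 -0.214  0.363] [ 0.534 -0.191  0.383]
side [371. 112.] 139 [ 0.498 -0.344  0.172] [ 0.572 -0.119  0.371]
side [369. 150.] 80 [ 0.502 -0.323  0.066] [ 0.593 -0.237  0.134]
side [307. 314.] 143 [0.422 0.259 0.072] [0.436 0.326 0.152]
side [208. 324.] 22 [0.628 0.367 0.03 ] [0.646 0.383 0.035]
side [303. 452.] 28 [0.302 0.509 0.033] [0.327 0.529 0.047]
now [ 0.5548 -0.2028  0.2904] 179.7 t 15.4 w 0.0081 F [ 0.1 -0.2 -0.6]
-> (0.555, -0.205, 0.145, 180)
    -0.0011 -0.0111 0.7269 -0.0015 rows>=3.5
```

move_arm(
  motion="-0.9 0 -0.011 0.15 0;-0.9 0 -0.011 0.3 0;-0.9 0 -0.011 0.45 0;-0.9 0 -0.011 0.6 0;-0.9 0 -0.011 0.727 0;-0.9 0 -0.011 0.727 0;-0.9 0 -0.011 0.727 0;-0.4 0 -0.011 0.727 0;-0.4 0 -0.011 0.727 0;-0.4 0 -0.011 0.727 0;-0.4 0 -0.011 0.727 0;-0.4 0 -0.011 0.727 0",
)

```text
time: 16.43
position: [0.5553, -0.2075, 0.147]
tool_rot: [0.002, 1.0, -0.001, 0.001]
ft_force: [0.2, -0.1, -0.6]
grip_width: 0.0253
grip_force: 0.0
```

move_arm(
  motion="-0.4 0 0 -0.2 0;-0.4 0 0 -0.4 0;-0.4 0 0 -0.6 0;-0.4 0 0 -0.75 0;-0.4 0 0 -0.75 0;-0.4 0 0 -0.75 0",
)

```text
time: 16.93
position: [0.5557, -0.2078, 0.2987]
tool_rot: [0.002, 1.0, -0.002, 0.003]
ft_force: [0.1, 0.9, 0.1]
grip_width: 0.026
grip_force: 0.0
```

Run:
```python
from look import *
brass()
plan((.4285,.265,.28,90),(.4285,.265,.1205,90))
```

```text
top [243. 269.] 141 [0.418 0.254 0.07 ] [0.436 0.321 0.151]
top [159. 316.] 18 [0.31  0.512 0.031] [0.332 0.538 0.05 ]
side [379.  71.] 17 [ 0.517 -0.226  0.37 ] [ 0.532 -0.198  0.395]
side [367. 152.] 112 [ 0.503 -0.325  0.065] [ 0.591 -0.187  0.137]
side [307. 314.] 143 [0.423 0.258 0.073] [0.436 0.326 0.151]
side [209. 324.] 17 [0.63  0.366 0.03 ] [0.642 0.38  0.035]
side [304. 452.] 25 [0.302 0.509 0.03 ] [0.322 0.526 0.048]
now [ 0.5539 -0.2068  0.2951] 179.7 t 17.0 w 0.0259 F [ 0.7  0.4 -0.1]
-> (0.4285, 0.265, 0.28, 90)
    0.2127 0.7853 0.0251 0.1662 rows>=4.2
    0.5759 0.5746 0.0251 0.1662 rows>=4.2
    0.7858 0.2109 0.0251 0.1662 rows>=4.2
-> (0.4285, 0.265, 0.1205, 90)
    0.0 0.0 0.7975 0.0 rows>=3.8
```

move_arm(
  motion="-0.2 0.213 0.785 0.025 0.166;-0.2 0.213 0.785 0.025 0.166;-0.2 0.213 0.785 0.025 0.166;-0.2 0.213 0.785 0.025 0.166;-0.2 0.213 0.785 0.025 0.166;-0.2 0.213 0.785 0.025 0.166",
)

```text
time: 17.53
position: [0.5107, -0.0475, 0.2889]
tool_rot: [0.258, 0.966, 0.0, -0.002]
ft_force: [0.3, -0.6, -0.6]
grip_width: 0.0346
grip_force: 0.0
```

move_arm(
  motion="-0.2 0.576 0.575 0.025 0.166;-0.2 0.576 0.575 0.025 0.166;-0.2 0.576 0.575 0.025 0.166;-0.2 0.576 0.575 0.025 0.166;-0.2 0.576 0.575 0.025 0.166;-0.2 0.576 0.575 0.025 0.166",
)

```text
time: 18.03
position: [0.4696, 0.1091, 0.2845]
tool_rot: [0.499, 0.867, -0.001, -0.002]
ft_force: [0.4, 0.2, -0.5]
grip_width: 0.035
grip_force: 0.0
```

move_arm(
  motion="-0.2 0.786 0.211 0.025 0.166;-0.2 0.786 0.211 0.025 0.166;-0.2 0.786 0.211 0.025 0.166;-0.2 0.786 0.211 0.025 0.166;-0.2 0.786 0.211 0.025 0.166;-0.2 0.786 0.211 0.025 0.166;-0.2 0.786 0.211 0.025 0.166",
)

```text
time: 18.62
position: [0.4296, 0.2639, 0.2799]
tool_rot: [0.705, 0.709, -0.001, 0.0]
ft_force: [0.7, -0.4, -0.5]
grip_width: 0.035
grip_force: 0.0
```

Run:
```python
from look import *
brass()
plan((.4285,.265,.1205,90))
```

```text
top [421. 222.] 139 [ 0.503 -0.205  0.057] [ 0.568 -0.185  0.137]
top [439. 222.] 140 [ 0.5   -0.253  0.054] [ 0.567 -0.238  0.136]
top [159. 316.] 17 [0.31  0.514 0.038] [0.332 0.537 0.049]
side [294. 227.] 71 [0.429 0.264 0.334] [0.475 0.291 0.376]
side [307. 314.] 142 [0.422 0.26  0.072] [0.436 0.326 0.149]
side [208. 324.] 21 [0.629 0.367 0.03 ] [0.643 0.382 0.036]
side [303. 452.] 29 [0.302 0.508 0.031] [0.327 0.53  0.046]
now [0.4298 0.263  0.2802] 90.1 t 18.7 w 0.0347 F [-0.7  0.1  0.7]
-> (0.4285, 0.265, 0.1205, 90)
    0.0098 -0.0065 0.7984 0.0008 rows>=3.8
```

move_arm(
  motion="-0.2 0.01 -0.006 0.2 0;-0.2 0.01 -0.006 0.38 0;-0.2 0.01 -0.006 0.5 0;-0.2 0.01 -0.006 0.6 0;-0.2 0.01 -0.006 0.7 0;-0.2 0.01 -0.006 0.798 0;-0.2 0.01 -0.006 0.798 0;-0.2 0.01 -0.006 0.798 0",
)

```text
time: 19.38
position: [0.428, 0.265, 0.1205]
tool_rot: [0.707, 0.707, -0.001, -0.0]
ft_force: [0.3, -0.2, 0.0]
grip_width: 0.0346
grip_force: 0.0
```

move_arm(
  motion="-0.9 0 0 0 0;-0.9 0 0 0 0;-0.9 0 0 0 0;-0.9 0 0 0 0;-0.9 0 0 0 0;-0.9 0 0 0 0;-0.9 0 0 0 0;-0.9 0 0 0 0",
  newtons=30,
)

```text
time: 20.05
position: [0.428, 0.2668, 0.1215]
tool_rot: [0.706, 0.708, 0.0, 0.0]
ft_force: [0.3, -0.3, 2.5]
grip_width: 0.0079
grip_force: 30.0
```

move_arm(
  motion="-0.9 0 0 -0.05 0;-0.9 0 0 -0.1 0;-0.9 0 0 -0.15 0;-0.9 0 0 -0.15 0;-0.9 0 0 -0.15 0;-0.9 0 -0.1 -0.15 0;-0.9 0 -0.2 -0.15 0;-0.9 0 -0.3 -0.15 0;-0.9 0 -0.4 -0.15 0;-0.9 0 -0.4 -0.15 0",
)

```text
time: 20.88
position: [0.342, 0.2651, 0.1505]
tool_rot: [0.706, 0.708, -0.004, -0.002]
ft_force: [-0.7, -0.8, 0.3]
grip_width: 0.0078
grip_force: 30.0
```

move_arm(
  motion="-0.9 0 0 -0.15 0;-0.9 0 0 -0.3 0;-0.9 0 0 -0.45 0;-0.9 0 0 -0.6 0;-0.9 0 0 -0.7 0;-0.9 0 0 -0.7 0",
)

```text
time: 21.38
position: [0.3513, 0.2677, 0.2955]
tool_rot: [0.706, 0.708, 0.005, 0.002]
ft_force: [0.5, 0.9, -1.0]
grip_width: 0.0081
grip_force: 30.0
```

Run:
```python
from look import *
brass()
plan((.45,.1,.29,135),(.555,-.279,.29,180),(.555,-.279,.145,180))
```

```text
top [217. 204.] 18 [0.628 0.364 0.03 ] [0.645 0.38  0.036]
top [420. 221.] 138 [ 0.505 -0.203  0.05 ] [ 0.57  -0.185  0.136]
top [439. 222.] 139 [ 0.501 -0.251  0.054] [ 0.568 -0.238  0.136]
top [159. 315.] 19 [0.311 0.513 0.032] [0.332 0.537 0.047]
side [340. 243.] 70 [0.342 0.271 0.351] [0.382 0.295 0.39 ]
side [362. 252.] 46 [0.306 0.29  0.379] [0.337 0.295 0.39 ]
side [343. 282.] 264 [0.333 0.263 0.242] [0.361 0.329 0.364]
side [209. 323.] 19 [0.628 0.366 0.03 ] [0.644 0.379 0.033]
now [0.3485 0.2665 0.2916] 90.1 t 21.5 w 0.0082 F [-0.5 -0.4  0.1]
-> (0.45, 0.1, 0.29, 135)
    -0.8333 0.5062 0.008 -0.2495 rows>=6.3
-> (0.555, -0.279, 0.29, 180)
    -0.8556 -0.4844 -0.0 -0.125 rows>=4.7
    -0.6051 -0.7749 -0.0 -0.125 rows>=4.7
-> (0.555, -0.279, 0.145, 180)
    0.0 0.0 0.725 0.0 rows>=3.5
```

move_arm(
  motion="-0.9 -0.12 0.07 0 -0.035;-0.9 -0.24 0.15 0 -0.07;-0.9 -0.37 0.23 0 -0.11;-0.9 -0.5 0.3 0 -0.15;-0.9 -0.62 0.38 0 -0.18;-0.9 -0.74 0.45 0 -0.22;-0.9 -0.833 0.506 0 -0.25;-0.9 -0.833 0.506 0 -0.25",
)

```text
time: 22.15
position: [0.4512, 0.0966, 0.2893]
tool_rot: [0.383, 0.924, -0.001, -0.0]
ft_force: [0.6, 0.1, -0.3]
grip_width: 0.008
grip_force: 30.0
```

move_arm(
  motion="-0.9 -0.14 -0.08 0 -0.02;-0.9 -0.3 -0.17 0 -0.045;-0.9 -0.46 -0.26 0 -0.07;-0.9 -0.62 -0.35 0 -0.09;-0.9 -0.76 -0.43 0 -0.11;-0.9 -0.855 -0.484 0 -0.125;-0.9 -0.855 -0.484 0 -0.125",
)

```text
time: 22.73
position: [0.503, -0.0929, 0.2894]
tool_rot: [0.196, 0.981, -0.001, -0.001]
ft_force: [0.7, 0.6, -0.4]
grip_width: 0.0081
grip_force: 30.0
```

move_arm(
  motion="-0.9 -0.1 -0.13 0 -0.02;-0.9 -0.2 -0.26 0 -0.04;-0.9 -0.31 -0.4 0 -0.06;-0.9 -0.42 -0.54 0 -0.085;-0.9 -0.52 -0.67 0 -0.11;-0.9 -0.605 -0.79 0 -0.125;-0.9 -0.605 -0.79 0 -0.125;-0.9 -0.605 -0.79 0 -0.125",
)

```text
time: 23.4
position: [0.5532, -0.2812, 0.2889]
tool_rot: [0.001, 1.0, 0.002, -0.002]
ft_force: [-1.0, -0.7, -0.9]
grip_width: 0.0078
grip_force: 30.0
```

Run:
```python
from look import *
brass()
plan((.555,-.283,.145,180))
```

```text
top [216. 204.] 17 [0.628 0.362 0.03 ] [0.642 0.382 0.036]
top [421. 218.] 94 [ 0.516 -0.208  0.049] [ 0.571 -0.187  0.136]
top [437. 212.] 21 [ 0.557 -0.249  0.066] [ 0.568 -0.238  0.125]
top [159. 316.] 18 [0.311 0.513 0.032] [0.332 0.536 0.05 ]
side [366.  59.] 17 [ 0.568 -0.257  0.378] [ 0.572 -0.233  0.392]
side [386.  87.] 70 [ 0.497 -0.285  0.278] [ 0.543 -0.193  0.371]
side [378. 105.] 69 [ 0.5   -0.343  0.182] [ 0.571 -0.265  0.281]
side [366. 153.] 108 [ 0.503 -0.302  0.066] [ 0.592 -0.186  0.135]
side [209. 323.] 16 [0.627 0.368 0.03 ] [0.641 0.377 0.034]
side [304. 452.] 25 [0.302 0.509 0.033] [0.322 0.531 0.046]
now [ 0.5529 -0.2793  0.2896] -179.9 t 23.5 w 0.0084 F [ 0.1  0.2 -0.2]
-> (0.555, -0.283, 0.145, 180)
    -0.0105 -0.0185 0.7229 0.0004 rows>=3.5
```

Next is the release, then up and across towards the lid.

move_arm(
  motion="-0.9 -0.01 -0.018 0.15 0;-0.9 -0.01 -0.018 0.3 0;-0.9 -0.01 -0.018 0.45 0;-0.9 -0.01 -0.018 0.6 0;-0.9 -0.01 -0.018 0.723 0;-0.9 -0.01 -0.018 0.723 0;-0.9 -0.01 -0.018 0.723 0;-0.6 -0.01 -0.018 0.723 0;-0.6 -0.01 -0.018 0.723 0;-0.6 -0.01 -0.018 0.723 0;-0.6 -0.01 -0.018 0.723 0;-0.6 -0.01 -0.018 0.723 0",
)

```text
time: 24.5
position: [0.5562, -0.2854, 0.1478]
tool_rot: [-0.001, 1.0, -0.001, 0.001]
ft_force: [-0.3, -0.1, 0.3]
grip_width: 0.0168
grip_force: 0.0
```

move_arm(
  motion="-0.6 0 0 -0.2 0;-0.6 0 0 -0.4 0;-0.6 0 0 -0.6 0;-0.6 0 0 -0.75 0;-0.6 0 0 -0.75 0;-0.6 0 0 -0.75 0",
)

```text
time: 25.0
position: [0.5567, -0.2858, 0.2997]
tool_rot: [-0.001, 1.0, -0.002, 0.003]
ft_force: [0.3, 0.1, -0.3]
grip_width: 0.0172
grip_force: 0.0
```

Run:
```python
from look import *
brass(); lid()
plan((.606,.075,.20,180))
m,p,d=cam("wrist"); save("w3",p)
```

```text
top [421. 219.] 110 [ 0.509 -0.207  0.054] [ 0.57  -0.188  0.135]
top [437. 213.] 25 [ 0.553 -0.252  0.056] [ 0.568 -0.239  0.131]
top [159. 316.] 17 [0.31  0.511 0.038] [0.332 0.537 0.051]
side [370. 151.] 237 [ 0.499 -0.329  0.055] [ 0.592 -0.187  0.138]
side [208. 324.] 25 [0.628 0.367 0.03 ] [0.644 0.384 0.034]
side [304. 452.] 27 [0.302 0.509 0.03 ] [0.322 0.529 0.049]
lid [318. 210.] 2388 ((0.6068391799926758, 0.07573504000902176), 0.09225958585739136)
top knob 68 [0.592 0.062 0.036] [0.617 0.087 0.048]
side knob 68 [0.591 0.066 0.036] [0.616 0.091 0.05 ]
now [ 0.5547 -0.2844  0.2946] -179.9 t 25.2 w 0.0171 F [-0.1 -0.1  0.4]
-> (0.606, 0.075, 0.2, 180)
    -0.1297 0.8982 0.2365 0.0003 rows>=4.5
    -0.129 0.8983 0.2365 0.0003 rows>=4.5
```

View pics/w3.png

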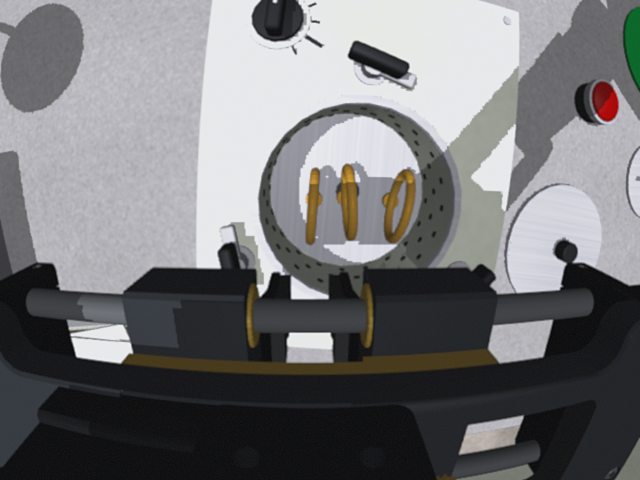

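All three bangles stand in the drum at (312,205), (348,200) and (398,205); the timer is at (278,15) and the clamps are clear. The lid comes next.

move_arm(
  motion="0.4 -0.13 0.898 0.1 0;0.4 -0.13 0.898 0.237 0;0.4 -0.13 0.898 0.237 0;0.4 -0.13 0.898 0.237 0;0.4 -0.13 0.898 0.237 0;0.4 -0.13 0.898 0.237 0",
)

```text
time: 25.75
position: [0.5795, -0.0999, 0.2459]
tool_rot: [-0.003, 1.0, 0.002, -0.003]
ft_force: [0.5, -0.0, 0.8]
grip_width: 0.0497
grip_force: 0.0
```

move_arm(
  motion="0.4 -0.13 0.9 0.1 0;0.4 -0.13 0.9 0.237 0;0.4 -0.13 0.9 0.237 0;0.4 -0.13 0.9 0.237 0;0.4 -0.13 0.9 0.237 0;0.4 -0.13 0.9 0.237 0;0.4 -0.13 0.9 0.237 0",
)

```text
time: 26.33
position: [0.6067, 0.075, 0.2005]
tool_rot: [-0.002, 1.0, -0.0, -0.001]
ft_force: [0.2, 0.1, 0.4]
grip_width: 0.0609
grip_force: 0.0
```

Run:
```python
from look import *
lid()
deck()
from scipy.optimize import least_squares
for n in("top","side"):
    m,p,d=cam(n); P=pts(m,d); hs=cv2.cvtColor(p,cv2.COLOR_RGB2HSV)
    f=((abs(P[...,2]-.15)<.006)&(d>0)).astype(np.uint8)
    # boundary: along radial lines from the centre, first deck pixel
    c0=np.array([.53,-.2405]); E=[]
    for a in np.radians(np.arange(0,360,3)):
        for r in np.arange(.06,.1,.0004):
            u,v=proj(m,[c0[0]+r*np.cos(a),c0[1]+r*np.sin(a),.15]); u,v=int(round(u)),int(round(v))
            if f[v,u]: E.append(c0+r*np.array([np.cos(a),np.sin(a)])); break
    E=np.array(E); g=lambda s:np.hypot(*(E-s[:2]).T)-s[2]
    s=least_squares(g,[*c0,.083],loss="soft_l1",f_scale=.001); print(n,"drum",s.x.round(4),np.abs(s.fun).mean().round(4),len(E))
plan((.605,.0755,.11,180),(.605,.0755,.028,180))
```

```text
side knob 74 [0.591 0.064 0.036] [0.615 0.092 0.048]
top blk [407. 194.] 65 [ 0.5925 -0.1493  0.0084  0.0422] bar dir 132.8
top blk [481. 196.] 95 [ 0.5777 -0.342   0.0386  0.0112] bar dir 7.9
top blk [446. 258.] 88 [ 0.4181 -0.2314  0.0413  0.0103] bar dir 70.1
top blk [476. 273.] 67 [ 0.3757 -0.3074  0.0122  0.0335] bar dir 172.8
top deck [ 0.5025 -0.2406] [0.2709 0.332 ] 85.73435974121094
side blk [372. 109.] 87 [ 0.5782 -0.3378  0.0372  0.014 ] bar dir 12.4
side blk [335. 147.] 49 [ 0.5922 -0.1428  0.005   0.0402] bar dir 134.0
side blk [410. 150.] 73 [ 0.4168 -0.2283  0.0393  0.0091] bar dir 65.2
side deck [ 0.5007 -0.2403] [0.2763 0.3315] 86.01710510253906
top drum [ 0.531  -0.241   0.0816] 0.0007 120
side drum [ 0.5297 -0.2394  0.0804] 0.0013 120
now [0.6074 0.0731 0.2022] 180.0 t 26.6 w 0.0609 F [ 0.1 -0.1 -1. ]
-> (0.605, 0.0755, 0.11, 180)
    0.0119 0.0122 0.4611 -0.0001 rows>=2.2
-> (0.605, 0.0755, 0.028, 180)
    0.0 0.0 0.41 0.0 rows>=2.0
```

move_arm(
  motion="0.4 0.01 0.012 0.2 0;0.4 0.01 0.012 0.4 0;0.4 0.01 0.012 0.55 0;0.4 0.01 0.012 0.65 0;0.4 0.01 0.012 0.75 0;0.4 0.01 0.012 0.82 0;0.4 0.01 0.012 0.871 0;0.4 0.01 0.012 0.871 0;0.4 0.01 0.012 0.871 0",
)

```text
time: 27.38
position: [0.6052, 0.0765, 0.0276]
tool_rot: [-0.001, 1.0, -0.0, -0.0]
ft_force: [-1.0, -0.0, 0.3]
grip_width: 0.061
grip_force: 0.0
```

move_arm(
  motion="-0.7 0 0 0 0;-0.7 0 0 0 0;-0.7 0 0 0 0;-0.7 0 0 0 0;-0.7 0 0 0 0;-0.7 0 0 0 0;-0.7 0 0 0 0;-0.7 0 0 0 0;-0.7 0 0 0 0",
  newtons=50,
)

```text
time: 28.13
position: [0.6055, 0.0764, 0.0282]
tool_rot: [-0.001, 1.0, -0.0, 0.0]
ft_force: [-1.1, -4.4, 4.9]
grip_width: 0.029
grip_force: 50.0
```

move_arm(
  motion="-0.7 0 0 -0.05 0;-0.7 0 0 -0.15 0;-0.7 0 0 -0.3 0;-0.7 0 0 -0.45 0;-0.7 0 0 -0.6 0;-0.7 0 0 -0.75 0;-0.7 0 0 -0.9 0;-0.7 0 0 -1 0;-0.7 0 0 -1 0;-0.7 0 0 -1 0",
)

```text
time: 28.97
position: [0.6048, 0.0777, 0.2278]
tool_rot: [-0.001, 1.0, 0.0, 0.0]
ft_force: [-1.1, 0.6, -4.2]
grip_width: 0.029
grip_force: 50.0
```

```bash
cat >> look.py <<'E'
def heldlid(z0,z1):
    for n in("top","side"):
        m,p,d=cam(n); P=pts(m,d); Z=P[...,2]; hs=cv2.cvtColor(p,cv2.COLOR_RGB2HSV); T=pose()[0]
        f=(Z>z0)&(Z<z1)&(hs[...,1]<50)&(hs[...,2]>100)&(d>0)&(np.hypot(P[...,0]-T[0],P[...,1]-T[1])<.11)
        if f.sum()>50:
            q=P[f]; A=np.c_[q[:,:2]-T[:2],np.ones(len(q))]; s=np.linalg.lstsq(A,q[:,2],rcond=None)[0]
            print(n,f.sum(),"circle",cv2.minEnclosingCircle(q[:,:2].astype(np.float32)),"TCP",T.round(4),"plane slope",s.round(4),"range",q.min(0).round(3),q.max(0).round(3))
E
python3 - <<'E'
from look import *
heldlid(.2,.235)
plan((.531,-.241,.24,180))
E
```

```text
top 87 circle ((0.6064629554748535, 0.0785960927605629), 0.09131313860416412) TCP [0.6036 0.0776 0.2262] plane slope [-0.0127  0.0066  0.2135] range [ 0.553 -0.011  0.202] [0.683 0.168 0.222]
side 2610 circle ((0.6036317348480225, 0.08000443875789642), 0.09366514533758163) TCP [0.6031 0.0775 0.2252] plane slope [-0.0007 -0.0022  0.2125] range [ 0.51  -0.014  0.204] [0.692 0.173 0.223]
now [0.6031 0.0775 0.2252] -179.9 t 29.1 w 0.0289 F [-0.5  0.4 -4.7]
-> (0.531, -0.241, 0.24, 180)
    0.1819 -0.7959 -0.0369 0.0003 rows>=3.9
    0.1811 -0.7961 -0.0369 0.0003 rows>=3.9
```

move_arm(
  motion="-0.7 0.02 0 -0.07 0;-0.7 0.04 -0.12 -0.07 0;-0.7 0.07 -0.25 -0.07 0;-0.7 0.1 -0.38 -0.07 0;-0.7 0.13 -0.52 -0.07 0;-0.7 0.16 -0.65 -0.07 0;-0.7 0.18 -0.75 -0.07 0;-0.7 0.18 -0.796 -0.07 0;-0.7 0.18 -0.796 -0.07 0",
)

```text
time: 29.82
position: [0.5685, -0.0838, 0.2395]
tool_rot: [0.001, 1.0, 0.001, -0.002]
ft_force: [-0.2, 0.9, -2.7]
grip_width: 0.0287
grip_force: 50.0
```

move_arm(
  motion="-0.7 0.04 -0.12 0 0;-0.7 0.07 -0.25 0 0;-0.7 0.1 -0.38 0 0;-0.7 0.13 -0.52 0 0;-0.7 0.16 -0.65 0 0;-0.7 0.18 -0.75 0 0;-0.7 0.18 -0.796 0 0;-0.7 0.18 -0.796 0 0;-0.7 0.18 -0.796 0 0",
)

```text
time: 30.57
position: [0.5339, -0.24, 0.2408]
tool_rot: [-0.001, 1.0, 0.001, -0.0]
ft_force: [0.8, 0.9, -3.7]
grip_width: 0.0288
grip_force: 50.0
```

Run:
```python
from look import *
heldlid(.215,.245)
plan((.530,-.241,.185,180))
```

```text
top 374 circle ((0.5587137937545776, -0.19945237040519714), 0.07921470701694489) TCP [ 0.5338 -0.2395  0.2409] plane slope [-0.0049  0.003   0.2264] range [ 0.491 -0.241  0.219] [ 0.626 -0.147  0.235]
side 1936 circle ((0.5318699479103088, -0.23574857413768768), 0.09410654753446579) TCP [ 0.5338 -0.2393  0.2411] plane slope [-0.0014  0.0028  0.2273] range [ 0.443 -0.329  0.219] [ 0.626 -0.142  0.237]
now [ 0.5338 -0.2393  0.2411] -179.8 t 30.7 w 0.0289 F [-0.2 -0.  -3.8]
-> (0.53, -0.241, 0.185, 180)
    0.0191 -0.0082 0.2804 0.0011 rows>=1.3
```

move_arm(
  motion="-0.7 0.019 -0.016 0.1 0;-0.7 0.019 -0.016 0.2 0;-0.7 0.019 -0.016 0.27 0;-0.7 0.019 -0.016 0.27 0;-0.7 0.019 -0.016 0.27 0",
)

```text
time: 31.08
position: [0.5297, -0.243, 0.187]
tool_rot: [-0.002, 1.0, 0.001, -0.001]
ft_force: [0.5, -0.8, -2.7]
grip_width: 0.0288
grip_force: 50.0
```

move_arm(
  motion="-0.7 0 0 0.02 0;-0.7 0 0 0.035 0;-0.7 0 0 0.05 0;-0.7 0 0 0.06 0;-0.7 0 0 0.07 0;-0.7 0 0 0.08 0;-0.7 0 0 0.08 0",
)

```text
time: 31.67
position: [0.5299, -0.2448, 0.1714]
tool_rot: [-0.001, 1.0, -0.0, 0.0]
ft_force: [-0.3, -0.2, -3.7]
grip_width: 0.0287
grip_force: 50.0
```

Run:
```python
from look import *
heldlid(.152,.185)
plan((.530,-.2425,.170,180))
```

```text
top 180 circle ((0.6088079214096069, -0.21213185787200928), 0.04712681099772453) TCP [ 0.5298 -0.2448  0.1715] plane slope [-0.0446  0.027   0.1592] range [ 0.562 -0.251  0.152] [ 0.636 -0.166  0.17 ]
side 1918 circle ((0.5297849774360657, -0.24484354257583618), 0.10980930924415588) TCP [ 0.5298 -0.2448  0.1715] plane slope [-0.0032  0.0022  0.1576] range [ 0.422 -0.352  0.152] [ 0.639 -0.136  0.177]
now [ 0.5298 -0.2448  0.1715] -179.9 t 31.8 w 0.0291 F [ 0.3 -0.2 -3.5]
-> (0.53, -0.2425, 0.17, 180)
    -0.0009 0.0113 0.0077 0.0005 rows>=0.1
```

move_arm(
  motion="-0.7 0 0 0.004 0;-0.7 0 0 0.008 0;-0.7 0 0 0.012 0;-0.7 0 0 0.012 0",
)

```text
time: 32.1
position: [0.5299, -0.2448, 0.1712]
tool_rot: [-0.001, 1.0, -0.0, 0.0]
ft_force: [-3.7, 2.0, 7.5]
grip_width: 0.0286
grip_force: 50.0
```

move_arm(
  motion="0.3 0 0 0 0;0.3 0 0 0 0;0.3 0 0 0 0;0.3 0 0 0 0;0.3 0 0 0 0;0.3 0 0 0 0;0.3 0 0 0 0",
)

```text
time: 32.68
position: [0.5298, -0.2447, 0.169]
tool_rot: [-0.001, 1.0, 0.0, -0.0]
ft_force: [0.5, 0.4, 0.4]
grip_width: 0.0558
grip_force: 0.0
```

move_arm(
  motion="0.3 0 0 -0.1 0;0.3 0 0 -0.3 0;0.3 0 0 -0.5 0;0.3 0 0 -0.7 0;0.3 0 0 -0.7 0;0.3 0 0 -0.7 0",
)

```text
time: 33.18
position: [0.5312, -0.2456, 0.3122]
tool_rot: [-0.001, 1.0, -0.002, 0.003]
ft_force: [-0.3, -0.5, -1.0]
grip_width: 0.0566
grip_force: 0.0
```

Run:
```python
from look import *
for n in("top","side"):
    m,p,d=cam(n); P=pts(m,d); Z=P[...,2]; hs=cv2.cvtColor(p,cv2.COLOR_RGB2HSV)
    r=np.hypot(P[...,0]-.5305,P[...,1]+.2405)
    f=(r<.085)&(r>.03)&(d>0)&(Z<.175)&(hs[...,2]>100)&(Z>.14); q=P[f]
    s=np.linalg.lstsq(np.c_[q[:,:2]-[.5305,-.2405],np.ones(len(q))],q[:,2],rcond=None)[0]; print(n,f.sum(),s.round(4))
    k=(r<.03)&(d>0)&(hs[...,2]<70)&(Z>.175)&(Z<.195); print(n,"knob",k.sum(),P[k].min(0).round(3),P[k].max(0).round(3))
    if n=="top": c=p[150:310,370:510]
    else: c2=p[80:240,290:470]
save("lid1",cv2.hconcat([cv2.resize(c,(400,457),interpolation=2),cv2.resize(c2[:, :160],(400,457),interpolation=2)]))
plan((.418,-.2295,.25,70),(.418,-.2295,.175,70))
```

```text
top 563 [-0.0054 -0.0015  0.1571]Traceback (most recent call last):
  File "<stdin>", line 7, in <module>
    return umr_minimum(a, axis, None, out, keepdims, initial, where)
ValueError: zero-size array to reduction operation minimum which has no identity
```

The lid is seated: it pushed back with 7.5 N, and its flange top is level at 0.157. Front clamp next.

```bash
python3 - <<'E'
from look import *
deck()
plan((.4183,-.2318,.25,69),(.4183,-.2318,.174,69))
E
cd pics; ls -t | head -3
```

```text
top blk [407. 194.] 66 [ 0.5927 -0.1493  0.0091  0.044 ] bar dir 132.6
top deck [ 0.5021 -0.241 ] [0.2687 0.3334] 86.33509063720703
side blk [372. 109.] 87 [ 0.5779 -0.3379  0.0369  0.0115] bar dir 3.0
side blk [373. 136.] 99 [ 0.5296 -0.2379  0.0234  0.0262] bar dir 129.0
side blk [434. 141.] 57 [ 0.3801 -0.3043  0.0254  0.0122] bar dir 2.0
side blk [335. 147.] 56 [ 0.5923 -0.1437  0.0069  0.0396] bar dir 135.3
side blk [410. 150.] 74 [ 0.4177 -0.228   0.0419  0.0102] bar dir 70.0
side deck [ 0.5009 -0.24  ] [0.2762 0.3321] 85.37147521972656
now [ 0.5288 -0.244   0.3074] -179.9 t 33.3 w 0.0564 F [ 0.4 -0.5 -0.3]
-> (0.4183, -0.2318, 0.25, 69)
    0.2762 0.031 0.1435 0.3086 rows>=7.8
    0.1818 -0.2103 0.1435 0.3086 rows>=7.8
-> (0.4183, -0.2318, 0.174, 69)
    0.0 0.0 0.38 0.0 rows>=1.8
dk_side333.png
dk_top332.png
dk_side265.png
```

move_arm(
  motion="-0.1 0.276 0.031 0.14 0.308;-0.1 0.276 0.031 0.14 0.308;-0.1 0.276 0.031 0.14 0.308;-0.1 0.276 0.031 0.14 0.308;-0.1 0.276 0.031 0.14 0.308;-0.1 0.276 0.031 0.14 0.308;-0.1 0.276 0.031 0.14 0.308;-0.1 0.276 0.031 0.14 0.308;-0.1 0.276 0.031 0.14 0.308",
)

```text
time: 34.08
position: [0.4736, -0.2378, 0.2791]
tool_rot: [0.465, 0.885, 0.0, -0.002]
ft_force: [1.3, 0.2, 0.1]
grip_width: 0.0391
grip_force: 0.0
```

move_arm(
  motion="-0.1 0.182 -0.21 0.14 0.309;-0.1 0.182 -0.21 0.14 0.309;-0.1 0.182 -0.21 0.14 0.309;-0.1 0.182 -0.21 0.14 0.309;-0.1 0.182 -0.21 0.14 0.309;-0.1 0.182 -0.21 0.14 0.309;-0.1 0.182 -0.21 0.14 0.309;-0.1 0.182 -0.21 0.14 0.309;-0.1 0.182 -0.21 0.14 0.309;-0.1 0.182 -0.21 0.14 0.309",
)

```text
time: 34.92
position: [0.4189, -0.2321, 0.2522]
tool_rot: [0.823, 0.568, -0.0, -0.001]
ft_force: [0.6, -0.6, 0.7]
grip_width: 0.0392
grip_force: 0.0
```

Run:
```python
from h import *
plan((.4183,-.2318,.174,69))
m,p,d=cam("side"); save("f1",cv2.resize(p[90:250,300:500],(800,600),interpolation=2))
```

```text
now [ 0.4189 -0.2321  0.2522] 69.3 t 34.9 w 0.0392 F [ 0.6 -0.6  0.7]
-> (0.4183, -0.2318, 0.174, 69)
    0.0005 -0.0032 0.391 0.0016 rows>=1.9
```

View pics/f1.png

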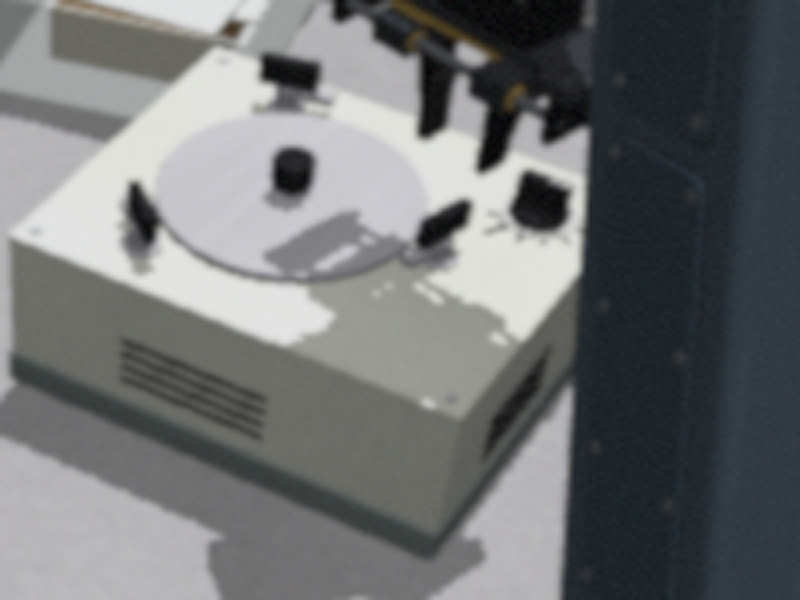

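The lid lies flat in the mouth (knob at (293,170)); the front T-bar at (443,225) is below the fingers. I'm descending, gripping it and turning clockwise.

move_arm(
  motion="-0.1 0 -0.002 0.1 0;-0.1 0 -0.002 0.2 0;-0.1 0 -0.002 0.3 0;-0.1 0 -0.002 0.385 0;-0.1 0 -0.002 0.385 0;-0.1 0 -0.002 0.385 0",
)

```text
time: 35.47
position: [0.4185, -0.232, 0.1754]
tool_rot: [0.823, 0.567, -0.0, -0.001]
ft_force: [-0.6, 0.0, 0.4]
grip_width: 0.0391
grip_force: 0.0
```

move_arm(
  motion="-0.9 0 0 0 0;-0.9 0 0 0 0;-0.9 0 0 0 0;-0.9 0 0 0 0;-0.9 0 0 0 0;-0.9 0 0 0 0;-0.9 0 0 0 0;-0.9 0 0 0 0",
  newtons=40,
)

```text
time: 36.13
position: [0.4209, -0.2336, 0.1773]
tool_rot: [0.824, 0.567, 0.001, 0.002]
ft_force: [4.0, -0.7, 6.1]
grip_width: 0.0107
grip_force: 41.2
```

move_arm(
  motion="-0.9 0 0 0 0.03;-0.9 0 0 0 0.06;-0.9 0 0 0 0.1;-0.9 0 0 0 0.135;-0.9 0 0 0 0.17;-0.9 0 0 0 0.205;-0.9 0 0 0 0.24;-0.9 0 0 0 0.275;-0.9 0 0 0 0.31;-0.9 0 0 0 0.345;-0.9 0 0 0 0.36;-0.9 0 0 0 0.36",
)

```text
time: 37.13
position: [0.4217, -0.2348, 0.1773]
tool_rot: [0.999, 0.036, 0.003, 0.003]
ft_force: [6.0, -2.5, 3.4]
grip_width: 0.0107
grip_force: 41.4
```

Run:
```python
from h import *
plan((.4183,-.2318,.174,-5)); print(robot.get_obs()["moment"])
```

```text
now [ 0.4217 -0.2348  0.1773] 4.1 t 37.1 w 0.0107 F [ 6.  -2.5  3.4]
-> (0.4183, -0.2318, 0.174, -5)
    -0.0157 -0.0159 0.0167 0.0508 rows>=1.3
[-0.28872881 -0.67700539 -0.09305531]
```

move_arm(
  motion="-0.9 0 0 0 0.02;-0.9 0 0 0 0.04;-0.9 0 0 0 0.055;-0.9 0 0 0 0.065;-0.9 0 0 0 0.065",
)

```text
time: 37.55
position: [0.4217, -0.235, 0.1773]
tool_rot: [0.998, -0.063, 0.003, 0.003]
ft_force: [5.2, -2.3, 2.6]
grip_width: 0.0113
grip_force: 42.9
```

Run:
```python
from h import *
plan((.4183,-.2318,.174,-5)); print(robot.get_obs()["moment"])
```

```text
now [ 0.4217 -0.235   0.1773] -7.3 t 37.5 w 0.0113 F [ 5.2 -2.3  2.6]
-> (0.4183, -0.2318, 0.174, -5)
    -0.0187 -0.0137 0.0167 -0.0126 rows>=0.3
[-0.25310037 -0.8186603   0.82361391]
```

The moment jumped to 0.82 N·m at θ=-7°, so the end stop is reached. I'm releasing; the right clamp is next.

move_arm(
  motion="-0.1 0 0 0 0;-0.1 0 0 0 0;-0.1 0 0 0 0;-0.1 0 0 0 0;-0.1 0 0 0 0;-0.1 0 0 0 0;-0.1 0 0 -0.15 0;-0.1 0 0 -0.3 0;-0.1 0 0 -0.4 0;-0.1 0 0 -0.4 0",
)

```text
time: 38.38
position: [0.4206, -0.234, 0.2597]
tool_rot: [0.998, -0.065, 0.003, 0.002]
ft_force: [0.1, -0.7, -0.0]
grip_width: 0.0391
grip_force: 0.0
```

Run:
```python
from h import *
plan((.5785,-.3413,.25,8),(.5785,-.3413,.175,8))
```

```text
now [ 0.4206 -0.234   0.2597] -7.5 t 38.4 w 0.0391 F [ 0.1 -0.7 -0. ]
-> (0.5785, -0.3413, 0.25, 8)
    0.8526 0.4296 0.0485 -0.0858 rows>=4.6
-> (0.5785, -0.3413, 0.175, 8)
    0.0 0.0 0.375 0.0 rows>=1.8
```

move_arm(
  motion="-0.1 0.853 0.43 0.045 -0.086;-0.1 0.853 0.43 0.045 -0.086;-0.1 0.853 0.43 0.045 -0.086;-0.1 0.853 0.43 0.045 -0.086;-0.1 0.853 0.43 0.045 -0.086;-0.1 0.853 0.43 0.045 -0.086;-0.1 0.853 0.43 0.045 -0.086",
)

```text
time: 38.97
position: [0.5765, -0.3397, 0.2445]
tool_rot: [0.998, 0.07, -0.002, -0.001]
ft_force: [-0.4, 0.2, -0.1]
grip_width: 0.0389
grip_force: 0.0
```

Run:
```python
from look import *
deck()
plan((.5785,-.3413,.175,8))
```

```text
top deck [ 0.5057 -0.1976] [0.1818 0.3316] 85.86260223388672
side blk [372. 109.] 97 [ 0.5779 -0.3395  0.0395  0.0118] bar dir 9.0
side blk [372. 135.] 107 [ 0.531  -0.2399  0.0239  0.0316] bar dir 115.1
side blk [335. 147.] 72 [ 0.5901 -0.1433  0.0106  0.0435] bar dir 134.0
side blk [410. 149.] 101 [ 0.4189 -0.2283  0.038   0.0107] bar dir 1.0
side deck [ 0.5021 -0.2404] [0.2774 0.3309] 86.29141235351562
now [ 0.5754 -0.3386  0.2456] 8.0 t 39.1 w 0.0392 F [-0.3  0.3 -0.1]
-> (0.5785, -0.3413, 0.175, 8)
    0.0136 0.0156 0.353 0.0001 rows>=1.7
```

move_arm(
  motion="-0.1 0.013 0.012 0.1 0;-0.1 0.013 0.012 0.2 0;-0.1 0.013 0.012 0.3 0;-0.1 0.013 0.012 0.35 0;-0.1 0.013 0.012 0.35 0;-0.1 0.013 0.012 0.35 0",
)

```text
time: 39.57
position: [0.5792, -0.3412, 0.1772]
tool_rot: [0.998, 0.07, -0.0, -0.0]
ft_force: [0.7, 0.4, 0.2]
grip_width: 0.0393
grip_force: 0.0
```

move_arm(
  motion="-0.9 0 0 0 0;-0.9 0 0 0 0;-0.9 0 0 0 0;-0.9 0 0 0 0;-0.9 0 0 0 0;-0.9 0 0 0 0;-0.9 0 0 0 0;-0.9 0 0 0 0",
  newtons=40,
)

```text
time: 40.23
position: [0.5805, -0.3442, 0.178]
tool_rot: [0.998, 0.07, 0.001, 0.002]
ft_force: [-0.5, -5.3, 0.6]
grip_width: 0.0107
grip_force: 40.0
```

move_arm(
  motion="-0.9 0 0 0 0.03;-0.9 0 0 0 0.06;-0.9 0 0 0 0.1;-0.9 0 0 0 0.135;-0.9 0 0 0 0.17;-0.9 0 0 0 0.205;-0.9 0 0 0 0.24;-0.9 0 0 0 0.275;-0.9 0 0 0 0.31;-0.9 0 0 0 0.345;-0.9 0 0 0 0.36;-0.9 0 0 0 0.36",
)

```text
time: 41.23
position: [0.5805, -0.344, 0.178]
tool_rot: [0.879, -0.476, 0.002, 0.001]
ft_force: [-0.1, -6.2, 1.2]
grip_width: 0.011
grip_force: 40.0
```

move_arm(
  motion="-0.9 0 0 0 0.02;-0.9 0 0 0 0.04;-0.9 0 0 0 0.055;-0.9 0 0 0 0.06;-0.9 0 0 0 0.06",
)

```text
time: 41.65
position: [0.5806, -0.344, 0.178]
tool_rot: [0.832, -0.555, 0.002, 0.002]
ft_force: [-0.1, -4.8, 0.1]
grip_width: 0.0113
grip_force: 40.0
```

Run:
```python
from h import *
plan((.5785,-.3413,.174,-64)); print(robot.get_obs()["moment"])
```

```text
now [ 0.5806 -0.344   0.178 ] -67.4 t 41.6 w 0.0113 F [-0.1 -4.8  0.1]
-> (0.5785, -0.3413, 0.174, -64)
    -0.0166 0.0043 0.02 -0.0188 rows>=0.5
[-0.68187051 -0.05179097  0.70039363]
```

move_arm(
  motion="-0.1 0 0 0 0;-0.1 0 0 0 0;-0.1 0 0 0 0;-0.1 0 0 0 0;-0.1 0 0 0 0;-0.1 0 0 0 0;-0.1 0 0 -0.15 0;-0.1 0 0 -0.3 0;-0.1 0 0 -0.4 0;-0.1 0 0 -0.4 0",
)

```text
time: 42.48
position: [0.5823, -0.3435, 0.2628]
tool_rot: [0.831, -0.556, 0.005, 0.0]
ft_force: [0.7, -0.9, 0.2]
grip_width: 0.0386
grip_force: 0.0
```

Run:
```python
from h import *
plan((.588,-.245,.26,33),(.5925,-.148,.25,133),(.5925,-.148,.175,133))
```

```text
now [ 0.5823 -0.3435  0.2628] -67.6 t 42.5 w 0.0386 F [ 0.7 -0.9  0.2]
-> (0.588, -0.245, 0.26, 33)
    -0.2222 -0.1071 0.007 -0.2793 rows>=7.0
    -0.0597 -0.2394 0.007 -0.2793 rows>=7.0
-> (0.5925, -0.148, 0.25, 133)
    0.1415 -0.1973 0.025 -0.2778 rows>=7.0
    0.2421 -0.0184 0.025 -0.2778 rows>=7.0
-> (0.5925, -0.148, 0.175, 133)
    0.0 0.0 0.375 0.0 rows>=1.8
```

move_arm(
  motion="-0.1 -0.222 -0.107 0 -0.279;-0.1 -0.222 -0.107 0 -0.279;-0.1 -0.222 -0.107 0 -0.279;-0.1 -0.222 -0.107 0 -0.279;-0.1 -0.222 -0.107 0 -0.279;-0.1 -0.222 -0.107 0 -0.279;-0.1 -0.222 -0.107 0 -0.279;-0.1 -0.222 -0.107 0 -0.279",
)

```text
time: 43.15
position: [0.5822, -0.292, 0.2558]
tool_rot: [0.989, -0.15, -0.001, -0.001]
ft_force: [-0.8, -0.9, 0.7]
grip_width: 0.0389
grip_force: 0.0
```

move_arm(
  motion="-0.1 -0.06 -0.239 0 -0.279;-0.1 -0.06 -0.239 0 -0.279;-0.1 -0.06 -0.239 0 -0.279;-0.1 -0.06 -0.239 0 -0.279;-0.1 -0.06 -0.239 0 -0.279;-0.1 -0.06 -0.239 0 -0.279;-0.1 -0.06 -0.239 0 -0.279;-0.1 -0.06 -0.239 0 -0.279",
)

```text
time: 43.82
position: [0.5851, -0.243, 0.2563]
tool_rot: [0.959, 0.283, -0.001, -0.001]
ft_force: [0.2, -0.5, -0.2]
grip_width: 0.0391
grip_force: 0.0
```

move_arm(
  motion="-0.1 0.142 -0.197 0.025 -0.278;-0.1 0.142 -0.197 0.025 -0.278;-0.1 0.142 -0.197 0.025 -0.278;-0.1 0.142 -0.197 0.025 -0.278;-0.1 0.142 -0.197 0.025 -0.278;-0.1 0.142 -0.197 0.025 -0.278;-0.1 0.142 -0.197 0.025 -0.278;-0.1 0.142 -0.197 0.025 -0.278",
)

```text
time: 44.48
position: [0.5877, -0.1947, 0.2516]
tool_rot: [0.75, 0.661, -0.0, -0.001]
ft_force: [-0.4, -0.2, 0.1]
grip_width: 0.0391
grip_force: 0.0
```

move_arm(
  motion="-0.1 0.242 -0.018 0.025 -0.278;-0.1 0.242 -0.018 0.025 -0.278;-0.1 0.242 -0.018 0.025 -0.278;-0.1 0.242 -0.018 0.025 -0.278;-0.1 0.242 -0.018 0.025 -0.278;-0.1 0.242 -0.018 0.025 -0.278;-0.1 0.242 -0.018 0.025 -0.278;-0.1 0.242 -0.018 0.025 -0.278;-0.1 0.242 -0.018 0.025 -0.278",
)

```text
time: 45.23
position: [0.5903, -0.1464, 0.2469]
tool_rot: [0.403, 0.915, 0.0, -0.0]
ft_force: [-0.1, -0.6, 1.2]
grip_width: 0.0394
grip_force: 0.0
```

Run:
```python
from look import *
deck()
plan((.5927,-.148,.175,133))
m,p,d=cam("wrist"); save("w4",p)
```

```text
top blk [481. 196.] 68 [ 0.5774 -0.3419  0.0096  0.0424] bar dir 116.1
top blk [446. 215.] 70 [ 0.5279 -0.2443  0.0216  0.0276] bar dir 146.0
top blk [446. 252.] 24 [ 0.4326 -0.2333  0.01    0.0142] bar dir 168.6
top blk [476. 273.] 66 [ 0.3758 -0.3069  0.0113  0.0341] bar dir 174.0
top deck [ 0.4975 -0.3019] [0.1469 0.3314] 85.53272247314453
side blk [372. 110.] 23 [ 0.5757 -0.3311  0.006   0.0258] bar dir 118.6
side blk [373. 135.] 90 [ 0.5291 -0.2382  0.0212  0.0302] bar dir 119.3
side blk [335. 147.] 56 [ 0.5916 -0.1442  0.0077  0.0403] bar dir 133.6
side blk [410. 149.] 101 [ 0.4189 -0.2293  0.0113  0.038 ] bar dir 174.2
side deck [ 0.5018 -0.2396] [0.2766 0.3341] 85.80944061279297
now [ 0.5904 -0.1464  0.247 ] 132.6 t 45.3 w 0.0393 F [0.7 0.7 1. ]
-> (0.5927, -0.148, 0.175, 133)
    -0.0138 0.0031 0.3599 -0.002 rows>=1.7
```

View pics/w4.png

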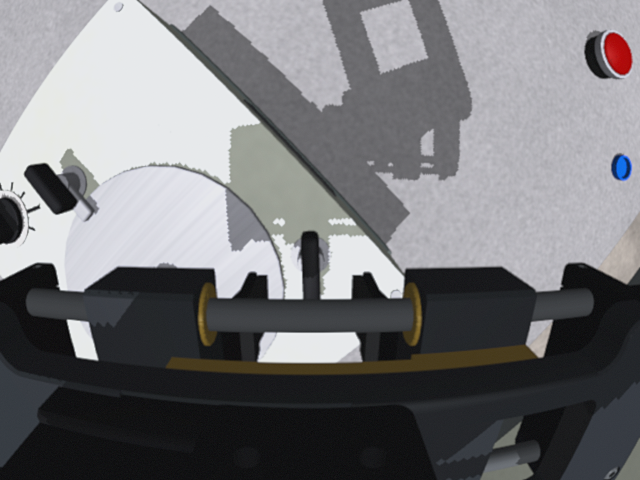

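The front clamp's tongue at (80,195) lies over the lid's edge; the left T-bar at (310,260) sits between the fingers. The bar angles read 116° (right) and 174° (front), as expected.

move_arm(
  motion="-0.1 -0.012 0 0.1 0;-0.1 -0.012 0 0.2 0;-0.1 -0.012 0 0.3 0;-0.1 -0.012 0 0.355 0;-0.1 -0.012 0 0.355 0;-0.1 -0.012 0 0.355 0",
)

```text
time: 45.88
position: [0.592, -0.1482, 0.1759]
tool_rot: [0.4, 0.917, 0.0, -0.001]
ft_force: [-0.2, -0.3, -0.4]
grip_width: 0.0391
grip_force: 0.0
```

move_arm(
  motion="-0.9 0 0 0 0;-0.9 0 0 0 0;-0.9 0 0 0 0;-0.9 0 0 0 0;-0.9 0 0 0 0;-0.9 0 0 0 0;-0.9 0 0 0 0;-0.9 0 0 0 0",
  newtons=40,
)

```text
time: 46.55
position: [0.5929, -0.1483, 0.1773]
tool_rot: [0.399, 0.917, 0.0, 0.001]
ft_force: [0.1, 1.0, 5.8]
grip_width: 0.0109
grip_force: 42.2
```

move_arm(
  motion="-0.9 0 0 0 0.03;-0.9 0 0 0 0.06;-0.9 0 0 0 0.1;-0.9 0 0 0 0.135;-0.9 0 0 0 0.17;-0.9 0 0 0 0.205;-0.9 0 0 0 0.24;-0.9 0 0 0 0.275;-0.9 0 0 0 0.31;-0.9 0 0 0 0.345;-0.9 0 0 0 0.38;-0.9 0 0 0 0.38",
)

```text
time: 47.55
position: [0.5966, -0.1478, 0.1774]
tool_rot: [0.847, 0.532, 0.004, 0.003]
ft_force: [8.7, 3.3, 1.2]
grip_width: 0.0109
grip_force: 41.8
```

move_arm(
  motion="-0.9 0 0 0 0.02;-0.9 0 0 0 0.04;-0.9 0 0 0 0.055;-0.9 0 0 0 0.065;-0.9 0 0 0 0.065",
)

```text
time: 47.97
position: [0.597, -0.1481, 0.1774]
tool_rot: [0.895, 0.445, 0.005, 0.003]
ft_force: [8.1, 3.8, -0.7]
grip_width: 0.0108
grip_force: 43.1
```

Run:
```python
from h import *
plan((.5925,-.148,.174,55)); print(robot.get_obs()["moment"])
```

```text
now [ 0.597  -0.1481  0.1774] 52.9 t 48.0 w 0.0108 F [ 8.1  3.8 -0.7]
-> (0.5925, -0.148, 0.174, 55)
    -0.0133 -0.0183 0.0171 -0.0117 rows>=0.3
[ 0.51545794 -1.44703804  0.64781919]
```

move_arm(
  motion="-0.9 0 0 0 0.006;-0.9 0 0 0 0.012;-0.9 0 0 0 0.012",
)

```text
time: 48.22
position: [0.597, -0.1481, 0.1774]
tool_rot: [0.903, 0.429, 0.005, 0.003]
ft_force: [8.8, 3.0, -0.4]
grip_width: 0.0115
grip_force: 42.5
```

Run:
```python
from h import *
plan(); print(robot.get_obs()["moment"])
```

```text
now [ 0.597  -0.1481  0.1774] 50.8 t 48.2 w 0.0115 F [ 8.8  3.  -0.4]
[ 0.41856558 -1.46614165  0.88594915]
```

move_arm(
  motion="-0.1 0 0 0 0;-0.1 0 0 0 0;-0.1 0 0 0 0;-0.1 0 0 0 0;-0.1 0 0 0 0;-0.1 0 0 0 0;-0.1 0 0 -0.15 0;-0.1 0 0 -0.3 0;-0.1 0 0 -0.45 0;-0.1 0 0 -0.45 0",
)

```text
time: 49.05
position: [0.5951, -0.1501, 0.2721]
tool_rot: [0.904, 0.428, 0.003, 0.005]
ft_force: [0.8, -0.7, 0.9]
grip_width: 0.0388
grip_force: 0.0
```

Run:
```python
from look import *
deck()
plan((.470,-.19,.27,0))
```

```text
top blk [481. 196.] 66 [ 0.5775 -0.3423  0.0094  0.043 ] bar dir 117.0
top blk [446. 216.] 67 [ 0.5281 -0.2455  0.0205  0.0293] bar dir 137.7
top blk [446. 256.] 67 [ 0.4226 -0.233   0.0099  0.0317] bar dir 175.6
top blk [476. 273.] 66 [ 0.3765 -0.3067  0.0106  0.0342] bar dir 171.8
top deck [ 0.502  -0.2417] [0.2693 0.3321] 86.04357147216797
side blk [371. 109.] 27 [ 0.579  -0.3353  0.0046  0.0375] bar dir 116.8
side blk [373. 135.] 90 [ 0.5297 -0.2398  0.0214  0.029 ] bar dir 114.0
side blk [335. 147.] 94 [ 0.5923 -0.1438  0.0363  0.0094] bar dir 50.2
side blk [410. 149.] 101 [ 0.4184 -0.2291  0.01    0.0387] bar dir 177.4
side deck [ 0.4998 -0.2405] [0.279  0.3342] 84.4576644897461
now [ 0.5923 -0.1489  0.2672] 50.7 t 49.1 w 0.0392 F [-0.2  0.1  0.4]
-> (0.47, -0.19, 0.27, 0)
    -0.5466 -0.3425 -0.0142 0.2814 rows>=7.1
```

Run:
```python
from h import *
plan((.494,-.29,.28,172))
```

```text
now [ 0.5923 -0.1489  0.2672] 50.7 t 49.1 w 0.0392 F [-0.2  0.1  0.4]
-> (0.494, -0.29, 0.28, 172)
    -0.4286 0.0336 -0.0321 -0.3371 rows>=8.5
    -0.2392 -0.3572 -0.0321 -0.3371 rows>=8.5
```

move_arm(
  motion="-0.1 -0.429 0.034 -0.032 -0.337;-0.1 -0.429 0.034 -0.032 -0.337;-0.1 -0.429 0.034 -0.032 -0.337;-0.1 -0.429 0.034 -0.032 -0.337;-0.1 -0.429 0.034 -0.032 -0.337;-0.1 -0.429 0.034 -0.032 -0.337;-0.1 -0.429 0.034 -0.032 -0.337;-0.1 -0.429 0.034 -0.032 -0.337;-0.1 -0.429 0.034 -0.032 -0.337",
)

```text
time: 49.9
position: [0.5415, -0.2185, 0.2702]
tool_rot: [0.562, 0.827, -0.0, -0.002]
ft_force: [0.1, 1.1, -0.2]
grip_width: 0.0394
grip_force: 0.0
```

move_arm(
  motion="-0.1 -0.239 -0.357 -0.032 -0.337;-0.1 -0.239 -0.357 -0.032 -0.337;-0.1 -0.239 -0.357 -0.032 -0.337;-0.1 -0.239 -0.357 -0.032 -0.337;-0.1 -0.239 -0.357 -0.032 -0.337;-0.1 -0.239 -0.357 -0.032 -0.337;-0.1 -0.239 -0.357 -0.032 -0.337;-0.1 -0.239 -0.357 -0.032 -0.337;-0.1 -0.239 -0.357 -0.032 -0.337;-0.1 -0.239 -0.357 -0.032 -0.337;-0.1 -0.239 -0.357 -0.032 -0.337",
)

```text
time: 50.82
position: [0.4929, -0.2889, 0.2772]
tool_rot: [0.071, 0.997, 0.001, -0.002]
ft_force: [-0.8, 0.5, 0.1]
grip_width: 0.039
grip_force: 0.0
```

```bash
cat >> h.py <<'E'
def wproj(m,P):
    K=np.array(m["mtx"]); c=(np.array(P)-np.array(m["position"]))@att(m); a=np.arctan2(np.hypot(c[0],c[1]),c[2]); h=np.hypot(c[0],c[1])
    return K[0,0]*a*c[0]/h+K[0,2],K[1,1]*a*c[1]/h+K[1,2]
def rectify(m,p,c,z,half,n=600):
    """resample the fisheye picture onto the plane z: columns -> -y (right), rows -> -x (down)"""
    X=c[0]+half*(1-2*(np.arange(n)+.5)/n); Y=c[1]+half*(1-2*(np.arange(n)+.5)/n)
    x,y=np.meshgrid(X,Y,indexing="ij"); W=np.stack([x,y,np.full_like(x,z)],-1)
    C=(W-np.array(m["position"]))@att(m); h=np.hypot(C[...,0],C[...,1]); a=np.arctan2(h,C[...,2]); K=np.array(m["mtx"])
    return cv2.remap(p,(K[0,0]*a*C[...,0]/h+K[0,2]).astype(np.float32),(K[1,1]*a*C[...,1]/h+K[1,2]).astype(np.float32),1)
E
python3 - <<'E'
from h import *
plan()
m,p,d=cam("wrist"); np.savez("wt.npz",p=p,d=d,**{k:np.array(v) for k,v in m.items()})
a=rectify(m,p,(.378,-.306),.15,.06,400); b=rectify(m,p,(.378,-.306),.184,.06,400); save("tm1",cv2.hconcat([a,b]))
E
```

```text
now [ 0.4929 -0.2889  0.2772] 171.9 t 50.8 w 0.039 F [-0.8  0.5  0.1]
```

View pics/tm1.png

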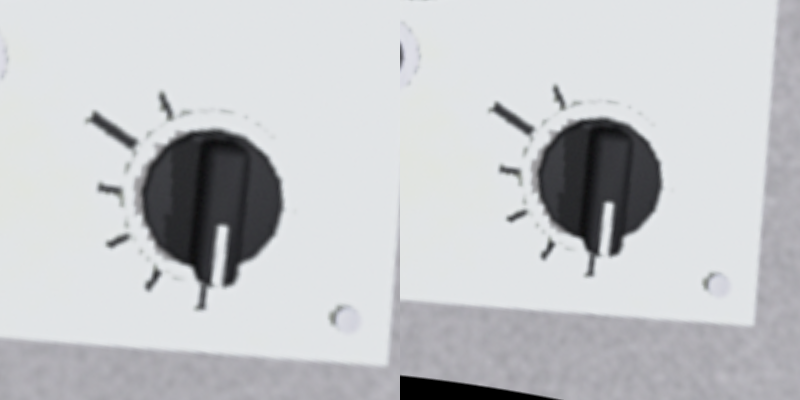

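The knob's white pointer points down (towards -x), its bar centred near (610,180) in the right half. The long 20-minute mark runs (88,115) to (137,145), with short marks every 30°. I'll fit these numerically.

```bash
cat > tim.py <<'E'
from h import *
from scipy.optimize import least_squares
def timer(m,p,c=(.378,-.306),n=600,half=.06):
    s=2*half/n; W=lambda u,v:np.stack([c[0]+half-(v+.5)*s,c[1]+half-(u+.5)*s],-1)
    g=cv2.cvtColor(rectify(m,p,c,.15,half,n),cv2.COLOR_RGB2GRAY)
    k,l,st,ce=cv2.connectedComponentsWithStats((g<140).astype(np.uint8))
    B=[]
    for i in range(1,k):
        if 40<st[i,4]<1500:
            w=W(*ce[i]); 
            if .022<np.hypot(*(w-[.3755,-.303]))<.048: B.append((w,st[i,4]))
    A0=175.8; pts_=np.array([b[0] for b in B]); ar=np.array([b[1] for b in B]); L=ar.argmax()
    def res(x):
        ce=x[:2]; d=pts_-ce; a=np.degrees(np.arctan2(d[:,1],d[:,0])); kk=np.round((x[3]-a)/30)
        r=np.where(np.arange(len(B))==L,.035,x[2]); t=np.radians(x[3]-30*kk); return (d-r[:,None]*np.stack([np.cos(t),np.sin(t)],-1)).ravel()
    f=least_squares(res,[.375,-.304,.032,A0]); d=pts_-f.x[:2]
    print("marks",len(B),ar,"centre",f.x[:3].round(4),"zero dir",f.x[3].round(1),"rms mm",(np.std(f.fun)*1e3).round(2),"angles",np.degrees(np.arctan2(d[:,1],d[:,0])).round(1),"long",L)
    b=cv2.cvtColor(rectify(m,p,c,.184,half,n),cv2.COLOR_RGB2GRAY); v,u=np.indices(b.shape); w=W(u,v); r=np.hypot(*(w-f.x[:2]).transpose(2,0,1))
    k,l,st,ce=cv2.connectedComponentsWithStats(((b>170)&(r<.0195)).astype(np.uint8))
    for i in range(1,k):
        if st[i,4]>60:
            q=w[l==i]; q0=q.mean(0); e,V=np.linalg.eigh(np.cov(q.T)); dr=V[:,1]*np.sign(V[:,1]@(q0-f.x[:2])); print("white",st[i,4],q0.round(4),"dir",np.degrees(np.arctan2(dr[1],dr[0])).round(1),"ratio",(e[1]/e[0]).round(1),"radial",np.degrees(np.arctan2(*(q0-f.x[:2])[::-1])).round(1))
E
python3 - <<'E'
from tim import *
z=np.load("wt.npz"); m={k:z[k] for k in("mtx","position","attitude")}; timer(m,z["p"])
plan((.3765,-.305,.28,173),(.3765,-.305,.166,173))
E
```

```text
marks 5 [ 310 1177  311  279  293] centre [ 0.3789 -0.3089  0.0301] zero dir 175.7 rms mm 0.14 angles [ 25.7  55.6  85.9 115.7 145.7] long 1
white 5436 [ 0.3708 -0.3186] dir -41.5 ratio 4.2 radial -130.0
white 855 [ 0.3651 -0.2977] dir 52.5 ratio 13.6 radial 141.2
now [ 0.4931 -0.289   0.2776] 171.9 t 50.9 w 0.0391 F [-0.1 -0.9 -0.1]
-> (0.3765, -0.305, 0.28, 173)
    0.5661 -0.1614 -0.0122 -0.0063 rows>=2.8
-> (0.3765, -0.305, 0.166, 173)
    0.0 0.0 0.57 0.0 rows>=2.7
```

move_arm(
  motion="-0.1 0.15 -0.04 0 -0.006;-0.1 0.3 -0.1 0 -0.006;-0.1 0.45 -0.14 0 -0.006;-0.1 0.556 -0.172 -0.012 -0.006;-0.1 0.556 -0.172 -0.012 -0.006;-0.1 0.556 -0.172 -0.012 -0.006",
)

```text
time: 51.37
position: [0.3783, -0.3081, 0.2813]
tool_rot: [0.062, 0.998, 0.0, 0.0]
ft_force: [1.0, 0.3, -0.8]
grip_width: 0.0391
grip_force: 0.0
```

Run:
```python
from h import *
plan((.3783,-.307,.175,173))
m,p,d=cam("wrist"); save("w5",p)
```

```text
now [ 0.3783 -0.3081  0.2813] 172.9 t 51.4 w 0.0391 F [ 1.   0.3 -0.8]
-> (0.3783, -0.307, 0.175, 173)
    0.0005 0.0057 0.5317 -0.0006 rows>=2.6
```

View pics/w5.png

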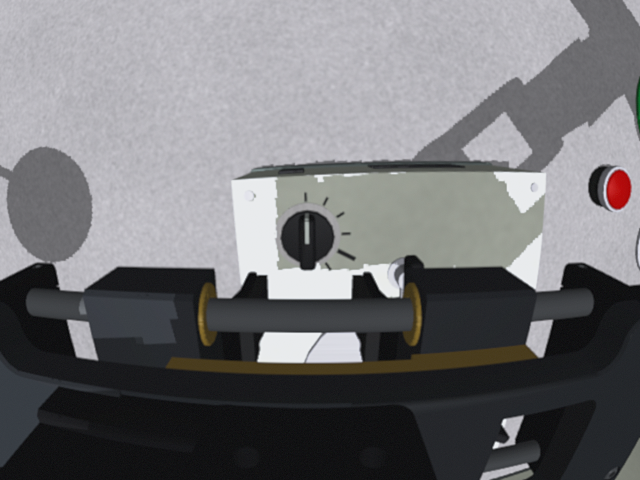

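The timer bar is straight ahead at (307,240), centred between the fingers; pointer up, i.e. towards -x. I'm descending and gripping.

move_arm(
  motion="-0.1 0 0.002 0.15 0;-0.1 0 0.002 0.3 0;-0.1 0 0.002 0.42 0;-0.1 0 0.002 0.5 0;-0.1 0 0.002 0.535 0;-0.1 0 0.002 0.535 0;-0.1 0 0.002 0.535 0",
)

```text
time: 52.0
position: [0.3799, -0.3078, 0.1744]
tool_rot: [0.06, 0.998, -0.0, 0.0]
ft_force: [-0.3, -0.3, 0.7]
grip_width: 0.039
grip_force: 0.0
```

move_arm(
  motion="-0.9 0 0 0 0;-0.9 0 0 0 0;-0.9 0 0 0 0;-0.9 0 0 0 0;-0.9 0 0 0 0;-0.9 0 0 0 0;-0.9 0 0 0 0;-0.9 0 0 0 0",
  newtons=25,
)

```text
time: 52.67
position: [0.379, -0.3098, 0.175]
tool_rot: [0.06, 0.998, -0.002, 0.0]
ft_force: [-2.7, -3.7, 0.4]
grip_width: 0.0116
grip_force: 25.0
```

Run:
```python
from h import *
plan((.3783,-.307,.175,55.7))
```

```text
now [ 0.379  -0.3098  0.175 ] 173.1 t 52.7 w 0.0116 F [-2.7 -3.7  0.4]
-> (0.3783, -0.307, 0.175, 55.7)
    0.0027 0.0068 0.0001 0.3262 rows>=8.2
    0.0072 0.0012 0.0001 0.3262 rows>=8.2
```

move_arm(
  motion="-0.9 0 0 0 0.035;-0.9 0 0 0 0.07;-0.9 0 0 0 0.105;-0.9 0 0 0 0.14;-0.9 0 0 0 0.175;-0.9 0 0 0 0.21;-0.9 0 0 0 0.245;-0.9 0 0 0 0.28;-0.9 0 0 0 0.315;-0.9 0 0 0 0.326;-0.9 0 0 0 0.326",
)

```text
time: 53.58
position: [0.3789, -0.3101, 0.175]
tool_rot: [0.542, 0.84, -0.002, 0.001]
ft_force: [-2.9, -6.2, -0.1]
grip_width: 0.0122
grip_force: 25.0
```

move_arm(
  motion="-0.9 0 0 0 0.035;-0.9 0 0 0 0.07;-0.9 0 0 0 0.105;-0.9 0 0 0 0.14;-0.9 0 0 0 0.175;-0.9 0 0 0 0.21;-0.9 0 0 0 0.245;-0.9 0 0 0 0.28;-0.9 0 0 0 0.315;-0.9 0 0 0 0.326;-0.9 0 0 0 0.326;-0.9 0 0 0 0.326",
)

```text
time: 54.58
position: [0.3786, -0.3101, 0.1751]
tool_rot: [0.884, 0.468, -0.001, 0.002]
ft_force: [-3.6, -5.7, 0.6]
grip_width: 0.0119
grip_force: 25.0
```

Run:
```python
from h import *
plan((.3783,-.307,.175,55.7)); print(robot.get_obs()["moment"])
```

```text
now [ 0.3786 -0.3101  0.1751] 55.8 t 54.6 w 0.0119 F [-3.6 -5.7  0.6]
-> (0.3783, -0.307, 0.175, 55.7)
    0.012 -0.01 0.0003 0.0004 rows>=0.1
[-0.95726666  0.66004596 -0.10272235]
```

Now I release, lift and move off to look from θ≈172 again.

move_arm(
  motion="-0.1 0 0 0 0;-0.1 0 0 0 0;-0.1 0 0 0 0;-0.1 0 0 0 0;-0.1 0 0 0 0;-0.1 0 0 0 0;-0.1 0 0 -0.15 0;-0.1 0 0 -0.3 0;-0.1 0 0 -0.5 0;-0.1 0 0 -0.5 0",
)

```text
time: 55.42
position: [0.382, -0.3108, 0.281]
tool_rot: [0.884, 0.468, 0.001, 0.007]
ft_force: [0.3, -0.9, -0.6]
grip_width: 0.039
grip_force: 0.0
```

Run:
```python
from h import *
plan((.494,-.30,.28,172))
```

```text
now [ 0.382  -0.3108  0.281 ] 55.7 t 55.4 w 0.039 F [ 0.3 -0.9 -0.6]
-> (0.494, -0.3, 0.28, 172)
    0.18 0.2162 0.0024 -0.3229 rows>=8.1
    -0.0886 0.267 0.0024 -0.3229 rows>=8.1
```

move_arm(
  motion="-0.1 0.18 0.216 0 -0.323;-0.1 0.18 0.216 0 -0.323;-0.1 0.18 0.216 0 -0.323;-0.1 0.18 0.216 0 -0.323;-0.1 0.18 0.216 0 -0.323;-0.1 0.18 0.216 0 -0.323;-0.1 0.18 0.216 0 -0.323;-0.1 0.18 0.216 0 -0.323;-0.1 0.18 0.216 0 -0.323",
)

```text
time: 56.17
position: [0.435, -0.302, 0.2741]
tool_rot: [0.544, 0.839, 0.0, -0.0]
ft_force: [-0.1, 0.2, -0.8]
grip_width: 0.039
grip_force: 0.0
```

move_arm(
  motion="-0.1 -0.089 0.267 0 -0.323;-0.1 -0.089 0.267 0 -0.323;-0.1 -0.089 0.267 0 -0.323;-0.1 -0.089 0.267 0 -0.323;-0.1 -0.089 0.267 0 -0.323;-0.1 -0.089 0.267 0 -0.323;-0.1 -0.089 0.267 0 -0.323;-0.1 -0.089 0.267 0 -0.323;-0.1 -0.089 0.267 0 -0.323;-0.1 -0.089 0.267 0 -0.323",
)

```text
time: 57.0
position: [0.491, -0.2967, 0.2742]
tool_rot: [0.072, 0.997, 0.0, -0.0]
ft_force: [1.1, -0.2, 0.7]
grip_width: 0.0392
grip_force: 0.0
```

Run:
```python
from tim import *
plan()
m,p,d=cam("wrist"); timer(m,p)
from look import deck; deck()
a=rectify(m,p,(.378,-.306),.15,.06,400); b=rectify(m,p,(.378,-.306),.184,.06,400); save("tm2",cv2.hconcat([a,b]))
```

```text
now [ 0.491  -0.2967  0.2742] 171.8 t 57.0 w 0.0392 F [ 1.1 -0.2  0.7]
marks 6 [ 285 1171  293  261  282  261] centre [ 0.3788 -0.309   0.0303] zero dir 175.6 rms mm 0.14 angles [ 25.8  55.5  85.5 115.5 145.4 175.7] long 1
white 5228 [ 0.3678 -0.3124] dir 117.2 ratio 4.7 radial -162.6
white 1057 [ 0.385  -0.3003] dir 55.6 ratio 41.8 radial 54.5
top blk [407. 194.] 87 [ 0.5916 -0.1493  0.0392  0.0107] bar dir 57.2
top blk [443. 216.] 71 [ 0.5286 -0.2367  0.017   0.0258] bar dir 177.9
top deck [ 0.5976 -0.2432] [0.2607 0.1411] 85.23180389404297
side blk [371. 110.] 27 [ 0.5786 -0.334   0.005   0.0333] bar dir 118.9
side blk [373. 136.] 95 [ 0.5296 -0.2382  0.0214  0.0281] bar dir 141.0
side blk [433. 142.] 45 [ 0.3795 -0.2966  0.0242  0.0108] bar dir 52.1
side blk [335. 147.] 94 [ 0.592  -0.1441  0.0365  0.0092] bar dir 58.3
side blk [410. 149.] 104 [ 0.4201 -0.2289  0.011   0.0397] bar dir 172.9
side deck [ 0.5012 -0.2405] [0.2775 0.3314] 85.3821029663086
```

View pics/tm2.png

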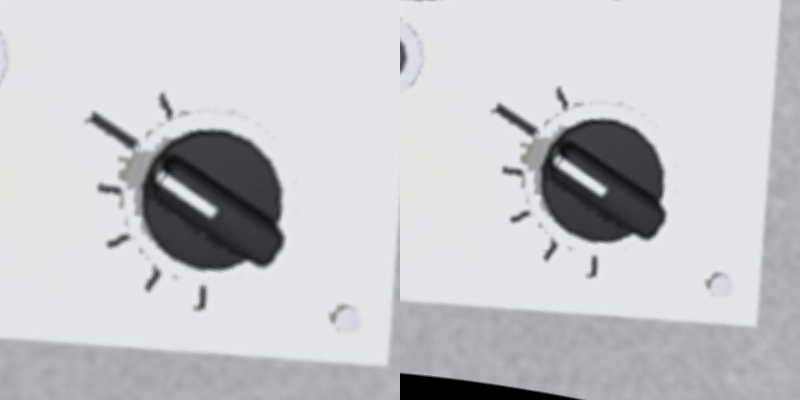

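The white pointer lies along the long 20-minute mark (55.6° against 55.5°), and all three clamps point at the drum over the seated lid. I'm handing in.

```bash
python3 -c "
from rig import robot
print(robot.hand_in())"
```

```text
the job is handed in; nothing more can be done
None
```

The job is handed in at about 57 s of the 210 s: all three bangles are in the drum, the lid is seated flat, the three clamp bolts are turned to their end stops, and the timer points at the 20-minute mark.

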